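Swing the fork bar home in the angle jig and bolt it

TASK

Draw the forked bar out of its stock sleeve by the exposed fork end, set it down on the open bench and let go; then take it by its other end and hook the fork fully onto the jig's pivot post from the open side of the plate, the bar well askew of the side stop, and let go. Push its free end round the post until the bar lies against the side stop, then lift the barrel bolt's handle, slide the bolt fully out beside the bar and drop the handle into the other notch. Leave the plain bar and the other things on the bench where they are.

Things in the scene. Friction and masses are not known exactly. Their poses are not given: they have to be found in the camera images.
- bar_centre (a point): Centre (half-way up) of the forked bar, axes as bar. The plain end is at x = -90 mm, the prong tips at +92 mm. The U-shaped fork is 23 mm wide, open towards +x, its bottom at x = +55 mm; its mouth flares to 35 mm over the last 13 mm.
- fork_seat (a point): Point of the forked bar, half-way up, that lies on the pivot's axis when the fork is fully home: x = +64 mm from bar_centre in the bar's frame.
- sleeve: Fixed low grey sheet-metal sleeve on the bench that holds the forked bar: 105 mm deep, 68 mm wide, 29 mm high outside, 60 mm wide and 26 mm high inside, roofed, closed at the back. Origin on the bench in the middle of its open mouth; its x axis points into the sleeve, so the bar comes out towards -x. About 90 to 97 mm of the bar stands out.
- plain_centre (a point): Centre of a plain bar of the same metal and size (180 x 48 x 12 mm, square end, no fork) in an identical sleeve; leave it alone. The two sleeves swap places.
- sleeve2: The identical fixed sleeve of the plain bar; same frame.
- jig: Fixed angle jig: grey plate 350 x 200 x 6 mm. Origin on the bench under the pivot post's axis; plate from x = -40 to 310 mm and y = -50 to 150 mm, top 6 mm up, z up. When home the bar lies along +x from the post, plain end farthest from it. The bar is hooked on with its plain end swung to the open +y side, 30 degrees or more from +x (40 to 60 is good), then swung towards -y.
- pivot (a point): Foot of the pivot post's axis, on top of the jig plate. The post is an upright steel bolt, 18 mm thick, with a hexagonal head 37 mm across corners from 81 to 95 mm above the bench, so the fork must come in from the side under the head.
- knob (a point): Centre of the ball (18 mm, black) at the end of the barrel bolt's handle, 52 mm from the rod's axis. The handle is an 8 mm rod that stands out to the jig's +y, 25 degrees above level when dropped in a notch; there the ball is 35 mm above the bench.
- bolt (a joint): Slide of the barrel bolt: 0 = back (start), 0.050 m = fully out towards the jig's -x, both hard stops at the notches; stays where it is left, about 1 N of friction.
- bolt_handle (a joint): Turn of the handle about the rod's axis: 0 = dropped in a notch, grows as the ball is lifted up and over towards the rod, 1.05 rad at most. It clears the gate above about 0.55 rad and falls back by its own weight when let go.
- stud_a: Bystander: hex bolt standing on its head, 98 mm tall, 36 mm head; origin under its centre.
- stud_b: Bystander: hex bolt standing on its head, 85 mm tall, 42 mm head; origin under its centre.
- lying_bolt: Bystander: hex bolt lying on the bench between the sleeves, 93 mm long along its x axis, 36 mm high at the head; origin on the bench under its middle.
- jar: Bystander: amber jar, 64 mm across, 100 mm tall; origin under its centre.
- spanner: Bystander: spanner lying flat, 180 mm long along its x axis; origin under its middle.
- big_nut: Bystander: hex nut, 52 mm across corners, 22 mm high; origin under its centre.
- bar: The loose forked bar: plain aluminium flat, 182 x 48 x 12 mm, about 0.2 to 0.4 kg. Origin on its underside below bar_centre; x along the bar towards the fork end, z up. It starts flat on the bench in the sleeve, plain end inside, fork end out.
- side_stop (a point): Middle of the face of the jig's side stop that the bar lies against (face looks to the jig's +y). In the jig's frame the steel block runs x = 100 to 172 mm, y = -44 to -26 mm, top 30 mm above the bench.
- end_stop (a point): Middle of the end stop's face that looks at the bar's plain end (to the jig's -x). In the jig's frame the block runs x = 172 to 184 mm, y = -44 to 14 mm, top 30 mm above the bench; it leaves too little room to hook the fork on with the bar in line with the side stop.
- bolt_gate (a point): Middle of the top of the barrel bolt's notched gate: y = 54 to 62 mm in the jig's frame, 31 mm high, notches 15 mm wide at x = 255 mm (back) and 205 mm (out). The 12 mm rod runs along the jig's x at y = 36 mm, 13.5 mm above the bench; its tip is at x = 176 mm when back, 126 mm when out, beside the bar. Straps hold it at x = 190 and 285 mm, 27 mm high.
Not all that is in view belongs to the job. Leave any purple look-alike of the sleeve alone. What is shaped like the bar but red is not meant.

How it is judged:
By the outcome, as a careful person would: the job done as asked, in the order asked, and still so for the second after the job is handed in, with the robot touching nothing.
It also fails if it takes over 64 s, if anything falls off the work surface, if the arm or the gripper's body presses on something with over 40 N, if the wrist force passes 120 N, or if a joint passes its speed limit or range.

ROBOT

A 6-joint arm with a two-finger parallel gripper is mounted at the origin on the work surface. World frame = base frame: x ahead of the robot, y to its left, z up, the work surface at z = 0. Lengths are in m, angles in rad, forces in N, time in s.
With the tool pointing down it reaches from about 0.35 to 0.775 m from the base axis. Payload 5.5 kg.
Tool frame: the origin (TCP) lies at the very end of the fingers, on their centre line; the grasp point (between the pads) lies 19 mm behind it (env.grip_depth is the distance from the TCP to the grasp point, in m); z points along the fingers, y is the direction in which the jaws open and shut (so a half turn about z gives the same grasp; the last joint's range is limited). The gripper opens to 85 mm and grips with 20 to 120 N. Pads are 22 mm wide; open, the fingers measure 114 mm over their backs; the gripper's body (76 mm by 85 mm) begins 54 mm behind the grasp point. The pads swing forward as they close: fully open they stand 13 mm farther back than shut.
Start: joints at [-1.31, 0.313, 0.046, 1.304, 0, 1.431], TCP at [0.224, -0.529, 0.231] pointing down, gripper open.
Joint ranges: [-2.76, 2.76], [-0.86, 1.69], [-1.03, 1.26], [-2.2, 2.34], [-1.47, 1.5], [-3.14, 3.14]. Speed limits (rad/s): [2.57, 2.57, 3.14, 3.14, 3.14, 3.14].

INTERFACE

Orientations are given as a unit quaternion [w, x, y, z].
In Python, from workcell import env gives the robot as it stands.
- The arm moves only by the tool step_arm, never from a script. Its argument "series" is a list of rows, each a list of 3 entries, a list of its own where there are three numbers: the shift along the world's x, y, z in cm, then the turn about the world's z in rad, then the closure in counts, from 0 (fully open) to 255 (shut). A call has 1 to 5 rows; each row is the pose to reach, as a shift and turn from the pose measured when the call began; what a row does not reach only later rows make up. A row lasts 1/8 s, in which the tool goes at most 62.5 mm and 10.7 degrees, less where a joint would pass 70% of its speed; a pose out of reach is approached as far as the arm can. A call with a gripper value outside its range is refused whole. The fingers move at their own pace and stop on an object; "newtons" is the grip in N (left out, the last holds). Time passes only in rows, so rows that repeat a pose let the fingers close. It gives the time, the measured TCP pose, the force and the opening at its end, in the units of the state.
- env.get_state(): the state, without advancing time (a new reading comes with each control period).
- env.read_camera(name): name is "side" or "top" or "wrist"; returns a dict with "frame" (480x640x3 uint8, red, green, blue), "vertical_fov" (degrees; the focal length in pixels is half the picture's height over the tangent of half this angle, whatever the lens; pixels are square), "cx", "cy" (the principal point, pixels), "dist_coeffs" ([k1, k2, p1, p2, k3] as OpenCV has them; the pictures are not rectified), "camera_from_world" (4x4, takes a point from world to camera coordinates). Camera axes: x right, y down, z forward; pixel columns grow to the right and rows downward; lengths in m; the calibration is good to about 2 mm. A picture is of the moment at which its call begins. There is no depth.
- env.hand_in(): hands the job in, once; it reports no verdict.
The state is a dict: "clock": time; "joint_pos": joint angles; "qvel": joint speeds; "tau": joint torques, N m; "tcp_pos": TCP position; "orientation": TCP orientation; "wrist_force": force on the tool from outside, world axes, zero at the start; "ft_torque": the same for the moment, N m; "finger_gap": finger opening in m.
Only numpy, scipy, OpenCV 4.12 (cv2) and the standard library are available. Lean on these libraries where they do the work, as an engineer would, in place of code of your own. Each camera call takes 0.05 s, during which the arm holds its last target.

## Working session

There is one attempt and no reset: what is moved stays moved. The work goes in short steps, Python scripts to look and compute and a tool call to move; the robot and the scene stay as the last step left them, time stands still between calls to the robot, and variables do not carry over. Pictures are saved under pics/ and viewed, and the job is handed in when it is done.

Besides the shell and the picture viewer there is one more tool, called after ">>>" as a command line: name --argument value ..., lists and objects as JSON in quotes. step_arm: Moves the arm, as the interface text tells. Its arguments: {"type":"object","properties":{"series":{"type":"array"},"newtons":{"type":"number"}},"required":["series"]}

```bash
mkdir -p pics; ls
cat > h.py <<'E'
import numpy as np, cv2
from workcell import env
def cam(n):
    c=env.read_camera(n); return c
def K(c):
    f=240/np.tan(np.radians(c["vertical_fov"])/2)
    return np.array([[f,0,c["cx"]],[0,f,c["cy"]],[0,0,1.]])
def save(c,name,crop=None,scale=1):
    im=c["frame"][:,:,::-1]
    if crop: x0,y0,x1,y1=crop; im=im[y0:y1,x0:x1]
    if scale!=1: im=cv2.resize(im,None,fx=scale,fy=scale,interpolation=cv2.INTER_CUBIC)
    cv2.imwrite("pics/"+name,im)
def ray(c,px):
    p=cv2.undistortPoints(np.array(px,float).reshape(-1,1,2),K(c),np.array(c["dist_coeffs"],float)).reshape(-1,2)
    T=np.array(c["camera_from_world"]);R=T[:3,:3];t=T[:3,3]
    d=np.c_[p,np.ones(len(p))]@R
    return -R.T@t,d
def onz(c,px,z):
    o,d=ray(c,px); return o+d*((z-o[2])/d[:,2])[:,None]
def proj(c,P):
    T=np.array(c["camera_from_world"])
    r,_=cv2.Rodrigues(T[:3,:3]); q,_=cv2.projectPoints(np.array(P,float).reshape(-1,1,3),r,T[:3,3],K(c),np.array(c["dist_coeffs"],float)); return q.reshape(-1,2)
E
python3 - <<'E'
from h import *
import pickle
for n in ["top","side","wrist"]:
    c=cam(n); save(c,n+"0.png"); pickle.dump(c,open(n+"0.pkl","wb"))
    T=np.array(c["camera_from_world"]);print(n,c["vertical_fov"],c["cx"],c["cy"],c["dist_coeffs"],(-T[:3,:3].T@T[:3,3]).round(3),T[2,:3].round(2))
print(env.get_state(),env.grip_depth)
E
```

```text
pics
top 48.03296131378051 316.3296502980111 249.57906387225592 [-0.11620577  0.          0.          0.          0.        ] [ 0.43 -0.02  1.63] [ 0.04  0.02 -1.  ]
side 47.84466769735769 318.6780652048297 243.08060431748564 [0.0186777 0.        0.        0.        0.       ] [ 0.34  -1.101  0.663] [ 0.15  0.86 -0.48]
wrist 59.33476225635009 325.7321774165961 245.49963008185244 [-0.01768283  0.          0.          0.          0.        ] [ 0.295 -0.501  0.372] [-0.28 -0.11 -0.95]
{'clock': 0.15, 'joint_pos': array([-1.30960515e+00,  3.13839643e-01,  4.52282574e-02,  1.30362813e+00,
        1.15430906e-05,  1.43114251e+00]), 'qvel': array([-0.00111426, -0.00098357,  0.00371547,  0.00011219,  0.00130434,
       -0.00030824]), 'tau': array([ 2.16589098e-03, -4.81063700e+01,  2.98817039e+01,  1.38947027e-02,
       -1.14531504e-04, -5.15386176e-06]), 'tcp_pos': array([ 0.22422454, -0.52904488,  0.23060227]), 'orientation': array([-7.20612761e-04,  9.79982298e-01,  1.99083334e-01, -3.80624549e-05]), 'wrist_force': array([-0.52681867, -0.38908225, -0.11832534]), 'ft_torque': array([-0.00428964, -0.01440244, -0.05907962]), 'finger_gap': 0.08532936590723869} 0.0187
```

View pics/top0.png

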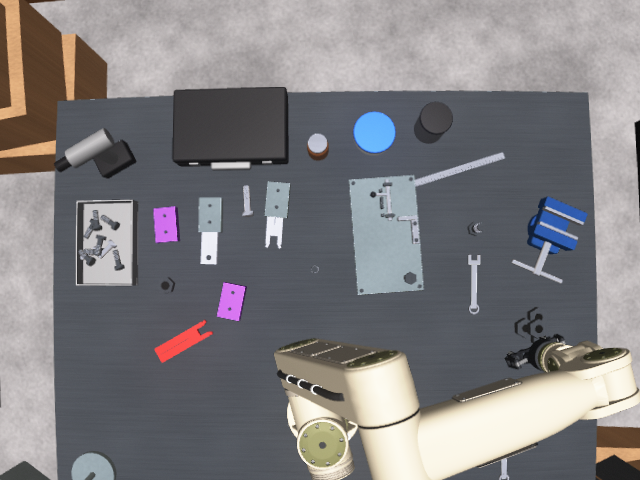

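View pics/side0.png

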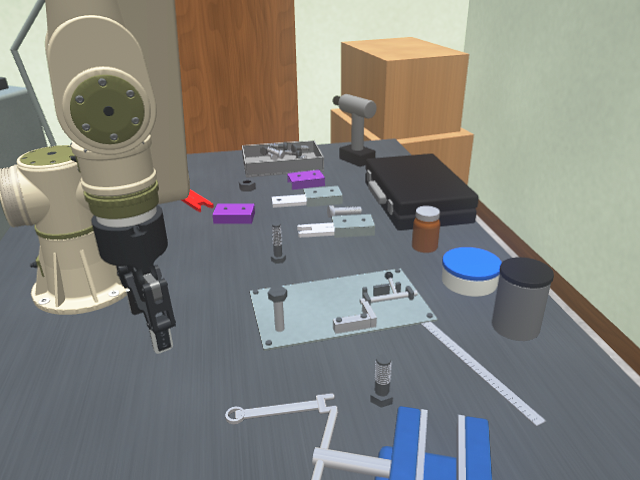

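View pics/wrist0.png

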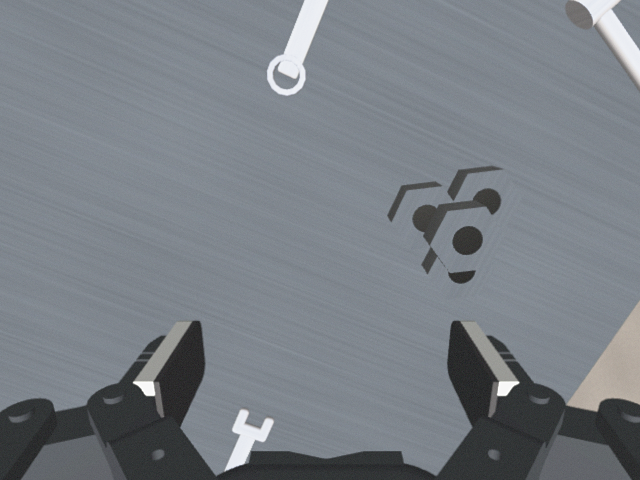

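Run:
```python
from h import *
import pickle
c=pickle.load(open("top0.pkl","rb"))
save(c,"t1.png",(190,170,300,270),6)
save(c,"t2.png",(340,165,440,305),4)
for p in [(316,250),(273,245),(400,235),(410,278),(475,228),(315,268)]:
    print(p,onz(c,[p],0.0).round(3))
```

```text
(316, 250) [[0.493 0.016 0.   ]]
(273, 245) [[0.509 0.146 0.   ]]
(400, 235) [[ 0.536 -0.239  0.   ]]
(410, 278) [[ 0.405 -0.268  0.   ]]
(475, 228) [[ 0.555 -0.469  0.   ]]
(315, 268) [[0.438 0.019 0.   ]]
```

View pics/t1.png

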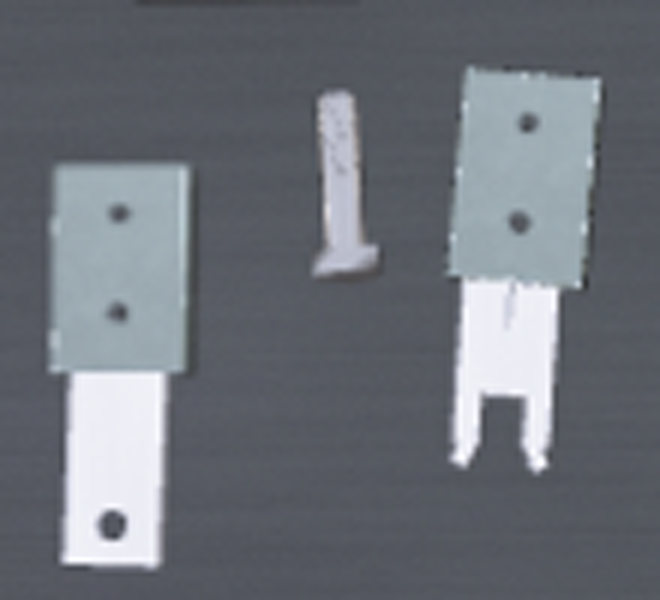

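View pics/t2.png

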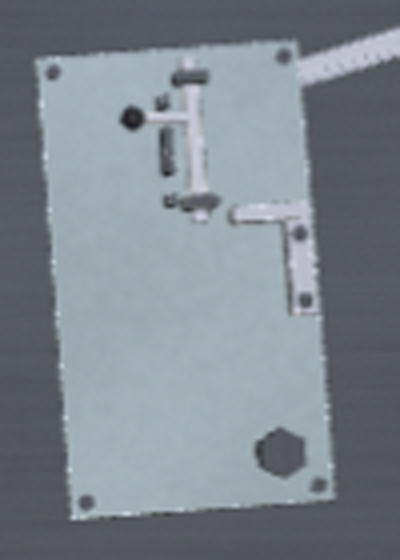

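Run:
```python
from h import *
import pickle
c=pickle.load(open("top0.pkl","rb"))
hsv=cv2.cvtColor(c["frame"],cv2.COLOR_RGB2HSV)
for p in [(380,250),(285,200),(205,215),(273,232),(300,250),(360,160)]: print(p,hsv[p[1],p[0]],c["frame"][p[1],p[0]])
g=cv2.cvtColor(c["frame"],cv2.COLOR_RGB2GRAY)
def rect(box,z,lo,hi=256,tag=""):
    x0,y0,x1,y1=box
    m=np.zeros_like(g); m[y0:y1,x0:x1]=((g[y0:y1,x0:x1]>=lo)&(g[y0:y1,x0:x1]<hi))*255
    cs,_=cv2.findContours(m,cv2.RETR_EXTERNAL,cv2.CHAIN_APPROX_NONE)
    k=max(cs,key=cv2.contourArea)[:,0,:].astype(float)
    P=onz(c,k,z)[:,:2]
    r=cv2.minAreaRect((P*1000).astype(np.float32)); print(tag,np.round(r[0],1),np.round(r[1],1),round(r[2],2)); return P
rect((345,170,425,300),0.006,120,256,"jig")
rect((262,175,292,222),0.029,120,200,"sleeveF")
rect((195,190,226,234),0.029,120,200,"sleeveP")
rect((262,218,285,250),0.012,200,256,"bar")
rect((195,232,220,270),0.012,200,256,"plain")
print(onz(c,[(315,268)],0.09), proj(pickle.load(open("side0.pkl","rb")),[[.43,.02,0],[.43,.02,.09]]))
s=pickle.load(open("side0.pkl","rb"))
print(onz(s,[(278,259)],0.0))
save(c,"t3.png",(295,250,335,290),10)
```

```text
(380, 250) [ 98  31 180] [158 174 180]
(285, 200) [100  30 179] [158 172 179]
(205, 215) [ 99  30 177] [156 171 177]
(273, 232) [116   8 244] [236 237 244]
(300, 250) [109  30  95] [84 88 95]
(360, 160) [112  39  99] [84 88 99]
jig [ 539.9 -209.7] [350.8 230.9] 3.54
sleeveF [643.2 131.6] [ 68.  109.5] 84.64
sleeveP [600.4 335.6] [ 70.3 109. ] 89.06
bar [547.9 142.7] [47.4 88. ] 85.84
plain [503.3 341.9] [46.2 94.5] 89.92
[[0.43795891 0.01721348 0.09      ]] [[276.43991776 259.8884121 ]
 [274.33926293 226.58766106]]
[[0.43416074 0.0234051  0.        ]]
```

View pics/t3.png

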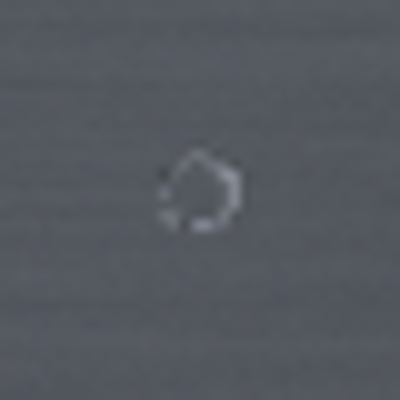

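Run:
```python
from h import *
import pickle
c=pickle.load(open("top0.pkl","rb")); s=pickle.load(open("side0.pkl","rb"))
g=cv2.cvtColor(c["frame"],cv2.COLOR_RGB2GRAY)
m=np.zeros_like(g); m[172:300,344:428]=(g[172:300,344:428]>120)*255
cs,_=cv2.findContours(m,cv2.RETR_EXTERNAL,cv2.CHAIN_APPROX_NONE)
k=max(cs,key=cv2.contourArea)[:,0,:].astype(float)
# subpixel edge by line fits on sides
# corners approx in px: TL(349,180) TR(415,175) BR(423,290) BL(358,295)
C=np.array([[349.3,179.7],[414.5,175.3],[423.3,290],[358,295]])
L=[]
for i in range(4):
    a,b=C[i],C[(i+1)%4]; d=(b-a)/np.linalg.norm(b-a); n=np.array([-d[1],d[0]])
    t=(k-a)@d; q=(k-a)@n; ok=(t>6)&(t<np.linalg.norm(b-a)-6)&(abs(q)<2.5)
    if i==1: ok&=(t>25)
    P=onz(c,k[ok],0.006)[:,:2]; v=cv2.fitLine(P.astype(np.float32),cv2.DIST_HUBER,0,1e-4,1e-4).ravel(); L.append(v); print(i,ok.sum(),np.degrees(np.arctan2(v[1],v[0])).round(2))
def X(a,b):
    A=np.c_[a[:2],-b[:2]]; t=np.linalg.solve(A,b[2:]-a[2:]); return a[2:]+t[0]*a[:2]
W=[X(L[i-1],L[i]) for i in range(4)]; W=np.array(W,float); print(W.round(4)) # TL TR BR BL
print("len",[np.linalg.norm(W[i]-W[(i+1)%4]).round(4) for i in range(4)])
ctr=W.mean(0); d=(W[0]-W[3])+(W[1]-W[2]); th=np.arctan2(d[1],d[0]); th2=np.arctan2(*( -(W[0]-W[1]+W[3]-W[2])[[0]],(W[0]-W[1]+W[3]-W[2])[1]))[0]
print("theta",np.degrees(th),np.degrees(th2))
R=np.array([[np.cos(th),-np.sin(th)],[np.sin(th),np.cos(th)]])
O=ctr-R@np.array([.135,.05]); print("origin",O)
def w(x,y,z): return np.r_[O+R@np.array([x,y]),z]
pts=[w(0,0,.095),w(0,0,.081),w(.255,.083,.0355),w(.176,.036,.0135),w(.1,-.044,.03),w(.172,-.026,.03),w(.172,.014,.03),w(-.04,-.05,.006),w(.31,.15,.006)]
for n,cc in(("top",c),("side",s)):
    im=cc["frame"][:,:,::-1].copy(); im=cv2.resize(im,None,fx=5,fy=5,interpolation=cv2.INTER_CUBIC) 
    q=proj(cc,pts)
    for p in q: cv2.drawMarker(im,tuple(int(5*v+2) for v in p),(0,0,255),cv2.MARKER_CROSS,14,1)
    x0,y0=np.array(q.min(0)-8,int)*5; x1,y1=np.array(q.max(0)+8,int)*5
    im=im[y0:y1,x0:x1]; f=min(1,800/im.shape[1],600/im.shape[0]); cv2.imwrite(f"pics/j_{n}.png",cv2.resize(im,None,fx=f,fy=f))
    print(q.round(1))
np.savez("jig.npz",O=O,th=th)
```

```text
0 53 -86.13
1 84 3.56
2 54 -86.7
3 103 3.71
[[ 0.7057 -0.0864]
 [ 0.7191 -0.2837]
 [ 0.3712 -0.3054]
 [ 0.3599 -0.1088]]
len [np.float64(0.1978), np.float64(0.3485), np.float64(0.1969), np.float64(0.3466)]
theta 3.6358364498675257 3.5862411988224085
origin [ 0.4074075  -0.25450154]
[[410.5 277.8]
 [409.7 277.7]
 [372.8 194. ]
 [389.8 219.9]
 [419.2 242.9]
 [411.3 219.2]
 [397.9 220.2]
 [423.5 289.4]
 [348.6 179.1]]
[[278.  290.8]
 [278.4 297. ]
 [389.3 275.4]
 [360.8 301.5]
 [335.8 324. ]
 [368.8 312.6]
 [362.4 301.2]
 [264.1 348.4]
 [401.  267.8]]
```

View pics/j_top.png

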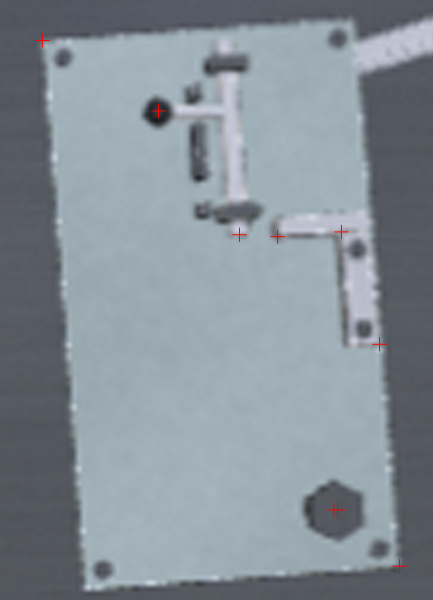

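View pics/j_side.png

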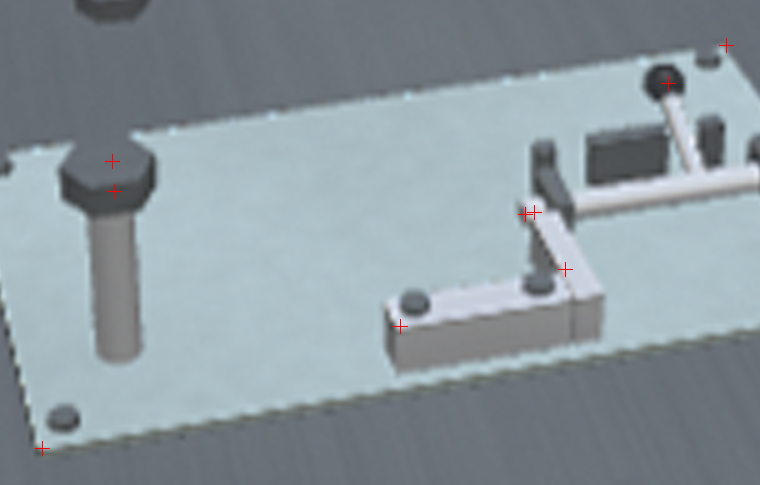

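>>> step_arm --series '[[[3,5,0],-0.1,0],[[6,10,0],-0.2,0],[[9,15,0],-0.2,0],[[12,20,0],-0.2,0],[[14,25,0],-0.2,0]]'

```text
clock: 0.78
tcp_pos: [0.365, -0.2773, 0.2304]
orientation: [-0.001, 0.995, 0.1, 0.0]
wrist_force: [1.0, -0.7, 0.2]
finger_gap: 0.0852
```

```bash
python3 -c "
from h import *
s=env.get_state();print(s['joint_pos'],s['tcp_pos'],s['orientation'],s['clock'])"
```

```text
[-8.25844029e-01  8.89380839e-02 -2.37198391e-01  1.24572027e+00
  1.15902243e-03  2.11461694e+00] [ 0.36502771 -0.27729921  0.23042242] [-7.72002919e-04  9.94947240e-01  1.00396078e-01  1.44799631e-04] 0.775
```

>>> step_arm --series '[[[3,6,0],0.18,0],[[6,11,0],0.36,0],[[9,16,0],0.54,0],[[11,22,0],0.72,0],[[12,28,0],0.9,0]]'

```text
clock: 1.4
tcp_pos: [0.4857, 0.0046, 0.2301]
orientation: [-0.001, 0.851, 0.526, -0.0]
wrist_force: [0.8, 0.1, 0.2]
finger_gap: 0.0852
```

>>> step_arm --series '[[[1,4,0],0.18,0],[[2,8,0],0.36,0],[[3,12,0],0.54,0],[[3,14,0],0.72,0],[[3,14,0],0.9,0]]'

```text
clock: 2.02
tcp_pos: [0.5154, 0.1464, 0.2296]
orientation: [-0.001, 0.534, 0.846, -0.001]
wrist_force: [-0.6, 0.7, -0.1]
finger_gap: 0.0852
```

>>> step_arm --series '[[[0,0,0],0.18,0],[[0,0,0],0.36,0],[[0,0,0],0.54,0],[[0,0,0],0.72,0],[[0,0,0],0.9,0]]'

```text
clock: 2.65
tcp_pos: [0.5152, 0.1463, 0.2293]
orientation: [-0.001, 0.11, 0.994, -0.001]
wrist_force: [0.5, -0.6, -0.3]
finger_gap: 0.0851
```

```bash
cat >> h.py <<'E'
def st():
    s=env.get_state(); q=s['orientation']; R=None
    w,x,y,z=q
    jx,jy=2*(x*y-w*z),1-2*(x*x+z*z)
    print('clk',s['clock'],'tcp',s['tcp_pos'].round(4),'jaw',round(float(np.degrees(np.arctan2(jy,jx))),2),'q',s['joint_pos'].round(2),'gap',round(s['finger_gap'],4),'F',s['wrist_force'].round(1)); return s
E
python3 -c "
from h import *
st()
c=cam('wrist');save(c,'w1.png');import pickle;pickle.dump(c,open('w1.pkl','wb'))"
```

```text
clk 2.65 tcp [0.5152 0.1463 0.2293] jaw 77.4 q [ 0.13  0.24 -0.06  1.28 -0.    0.35] gap 0.0851 F [ 0.5 -0.6 -0.3]
```

View pics/w1.png

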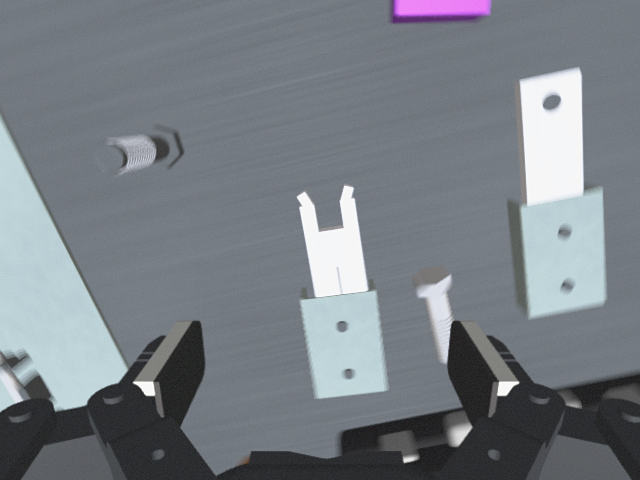

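```bash
cat > m1.py <<'E'
from h import *
import pickle
def barfit(c,box,lo=200,z=.012):
    g=cv2.cvtColor(c["frame"],cv2.COLOR_RGB2GRAY)
    x0,y0,x1,y1=box; m=np.zeros_like(g); m[y0:y1,x0:x1]=(g[y0:y1,x0:x1]>lo)*255
    cs,_=cv2.findContours(m,cv2.RETR_EXTERNAL,cv2.CHAIN_APPROX_NONE)
    k=max(cs,key=cv2.contourArea)[:,0,:].astype(float)
    P=onz(c,k,z)[:,:2]; r=cv2.minAreaRect((P*1000).astype(np.float32)); print(np.round(r[0],1),np.round(r[1],1),round(r[2],2)); return P
if __name__=="__main__":
    c=pickle.load(open("w1.pkl","rb"))
    P=barfit(c,(290,175,375,296))
    u=np.array([np.cos(np.radians(175.8)),np.sin(np.radians(175.8))]); n=np.array([-u[1],u[0]])
    t=P@u; q=P@n; print("tmax",t.max(),"x range")
    for s in(-1,1):
        mid=(q.max()+q.min())/2
        ok=(t<t.max()-.02)&(t>t.min()+.008)&(s*(q-mid)>.018); v=cv2.fitLine(P[ok].astype(np.float32),cv2.DIST_HUBER,0,1e-4,1e-4).ravel(); print(s,ok.sum(),v,np.degrees(np.arctan2(v[1],v[0])))
    tips=P[t>t.max()-.003]; print("tips",tips.mean(0), "mouth corners",onz(c,[(302,296),(374,291)],.029))
    print("slot bottom",onz(c,[(331,230)],.012))
    save(c,"w1c.png",(280,170,400,310),4)
E
python3 m1.py
```

```text
[549.2 143.2] [48.9 99.3] 86.35
tmax -0.48771141221999315 x range
-1 75 [ 0.9984365  -0.05589763  0.54958594  0.16697761] -3.2043686
1 74 [ 0.9978307  -0.06583219  0.545919    0.11946247] -3.7746365
tips [0.50125996 0.1477939 ] mouth corners [[0.58536808 0.10693272 0.029     ]
 [0.59448523 0.16979839 0.029     ]]
slot bottom [[0.53660311 0.14401755 0.012     ]]
```

View pics/w1c.png

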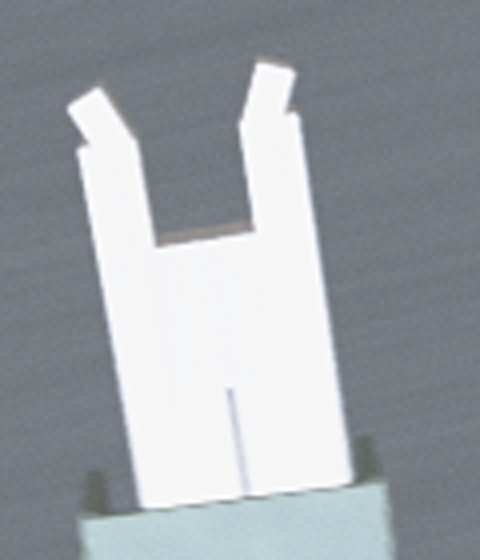

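>>> step_arm --series '[[[1.4,-0.15,-5],0.08,0],[[2.8,-0.3,-10],0.157,0],[[2.8,-0.3,-15],0.157,0],[[2.8,-0.3,-19.5],0.157,0],[[2.8,-0.3,-19.5],0.157,0]]'

```text
clock: 3.32
tcp_pos: [0.5393, 0.1428, 0.0307]
orientation: [-0.005, 0.03, 1.0, -0.002]
wrist_force: [-1.0, -0.3, 0.2]
finger_gap: 0.0852
```

```bash
python3 -c "
from h import *
st()
c=cam('wrist');save(c,'w2.png')"
```

```text
clk 3.325 tcp [0.5393 0.1428 0.0307] jaw 86.59 q [ 0.12  0.43 -0.31  0.85 -0.    0.18] gap 0.0852 F [-1.  -0.3  0.2]
```

View pics/w2.png

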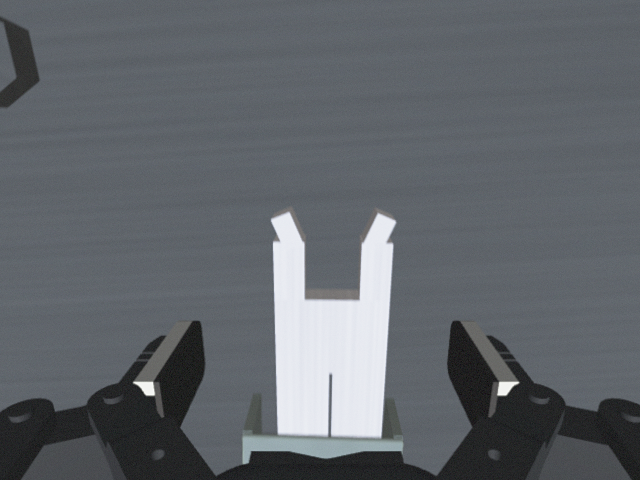

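```bash
python3 -c "
from h import *
from scipy.spatial.transform import Rotation as Ro
s=st();c=cam('wrist')
q=s['orientation'];R=Ro.from_quat([q[1],q[2],q[3],q[0]]).as_matrix()
for z in(0,-.004,-.013):
  for x in (-.011,.011): print(z,x,proj(c,[s['tcp_pos']+R@np.array([x,y,z]) for y in(-.0425,.0425)]).round(0).tolist())
print(R.round(3))
"
```

```text
clk 3.375 tcp [0.5416 0.1431 0.0332] jaw 86.61 q [ 0.12  0.43 -0.3   0.85 -0.    0.18] gap 0.0853 F [0.2 0.3 0.4]
0 -0.011 [[219.0, 352.0], [441.0, 352.0]]
0 0.011 [[215.0, 299.0], [446.0, 299.0]]
-0.004 -0.011 [[217.0, 358.0], [444.0, 358.0]]
-0.004 0.011 [[212.0, 304.0], [449.0, 304.0]]
-0.013 -0.011 [[210.0, 372.0], [451.0, 372.0]]
-0.013 0.011 [[205.0, 316.0], [457.0, 315.0]]
[[-0.998  0.059 -0.006]
 [ 0.059  0.998 -0.003]
 [ 0.006 -0.003 -1.   ]]
```

>>> step_arm --series '[[[0.2,0.05,0],0,60],[[0.2,0.05,-1.5],0,70],[[0.2,0.05,-2.7],0,75],[[0.2,0.05,-3.3],0,75],[[0.2,0.05,-3.3],0,75]]' --newtons 60

```text
clock: 4.05
tcp_pos: [0.5446, 0.1438, 0.0011]
orientation: [-0.002, 0.029, 1.0, -0.001]
wrist_force: [0.5, -0.8, 0.1]
finger_gap: 0.0601
```

```bash
python3 -c "
from h import *
st()
c=cam('wrist');save(c,'w3.png')"
```

```text
clk 4.05 tcp [0.5446 0.1438 0.0011] jaw 86.63 q [ 0.12  0.47 -0.33  0.78 -0.    0.18] gap 0.0601 F [ 0.5 -0.8  0.1]
```

View pics/w3.png

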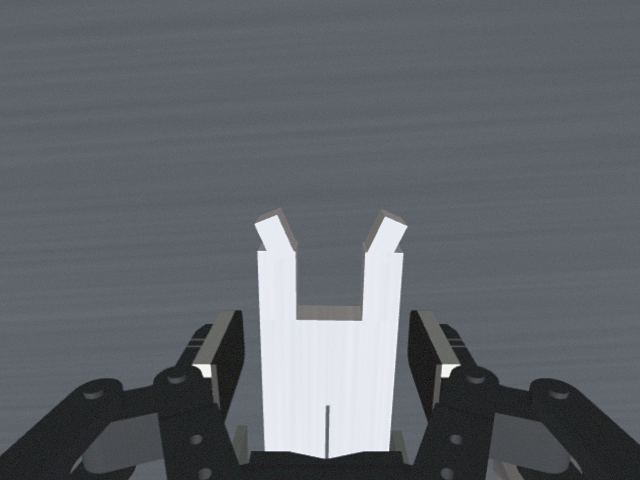

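Wrist view: the bar is centred between the pads (bar edges 262–400, pads 243/409). Close.

>>> step_arm --series '[[[0,0,-0.1],0,110],[[0,0,-0.1],0,140],[[0,0,-0.1],0,140],[[0,0,-0.1],0,140]]' --newtons 80

```text
clock: 4.6
tcp_pos: [0.5455, 0.1441, 0.0014]
orientation: [-0.001, 0.029, 1.0, -0.001]
wrist_force: [-0.5, 0.9, 5.5]
finger_gap: 0.0456
```

>>> step_arm --series '[[[0,0,0.4],0,140],[[-1,0.08,0.4],0,140],[[-3,0.22,0.4],0,140],[[-5,0.38,0.4],0,140],[[-7,0.53,0.4],0,140]]' --newtons 90

```text
clock: 5.22
tcp_pos: [0.4733, 0.1492, 0.0048]
orientation: [-0.002, 0.029, 1.0, -0.001]
wrist_force: [-0.5, 0.8, -3.0]
finger_gap: 0.0451
```

```bash
python3 -c "
from h import *
st()
c=cam('wrist');save(c,'w4.png')
c=cam('side');save(c,'s4.png',(220,160,420,310),4)"
```

```text
clk 5.225 tcp [0.4733 0.1492 0.0048] jaw 86.64 q [ 0.14  0.36 -0.5   0.72 -0.    0.2 ] gap 0.0451 F [-0.5  0.8 -3. ]
```

View pics/w4.png

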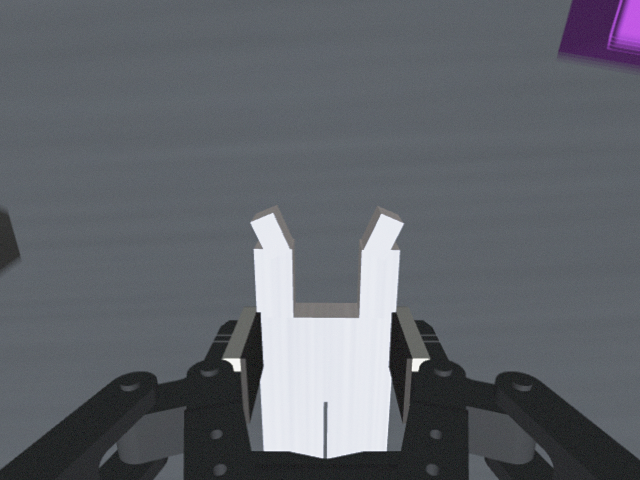

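View pics/s4.png

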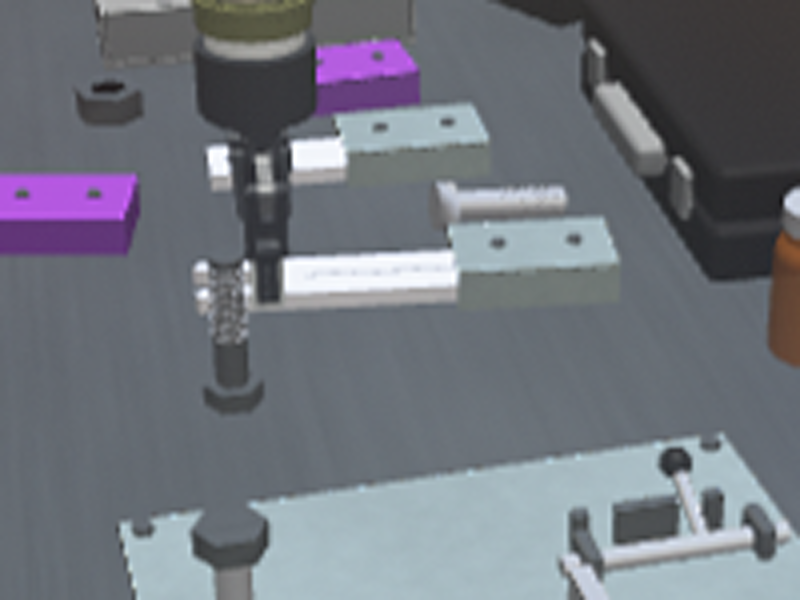

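>>> step_arm --series '[[[-2,0.1,0],0,140],[[-4,0.2,0],0,140],[[-6,0.3,0],0,140],[[-7,0.4,-0.2],0,140],[[-7,0.4,-0.35],0,140]]'

```text
clock: 5.95
tcp_pos: [0.3997, 0.1533, 0.0014]
orientation: [-0.004, 0.029, 1.0, -0.001]
wrist_force: [-11.2, -1.1, 25.4]
finger_gap: 0.0451
```

>>> step_arm --series '[[[0,0,0],0,110],[[0,0,0],0,75],[[0,0,0],0,60],[[0,0,0.5],0,50],[[0,0,3],0,50]]'

```text
clock: 6.58
tcp_pos: [0.3985, 0.153, 0.0308]
orientation: [-0.006, 0.029, 1.0, -0.002]
wrist_force: [0.6, 0.3, 0.5]
finger_gap: 0.0687
```

>>> step_arm --series '[[[0,0,5],0,0],[[-0.3,0,10],0,0],[[0,0,15],0,0],[[4,0,15],0,0],[[7,0,15],0,0]]'

```text
clock: 7.2
tcp_pos: [0.4705, 0.1531, 0.1825]
orientation: [-0.004, 0.029, 1.0, -0.001]
wrist_force: [0.4, 0.1, -0.1]
finger_gap: 0.0852
```

```bash
python3 -c "
from h import *
import pickle
st()
c=cam('wrist');save(c,'w5.png');pickle.dump(c,open('w5.pkl','wb'))
c=cam('top');save(c,'t5.png',(180,160,340,320),4);pickle.dump(c,open('t5.pkl','wb'))"
```

```text
clk 7.2 tcp [0.4705 0.1531 0.1825] jaw 86.71 q [ 0.15  0.19 -0.24  1.15 -0.    0.21] gap 0.0852 F [ 0.4  0.1 -0.1]
```

View pics/w5.png

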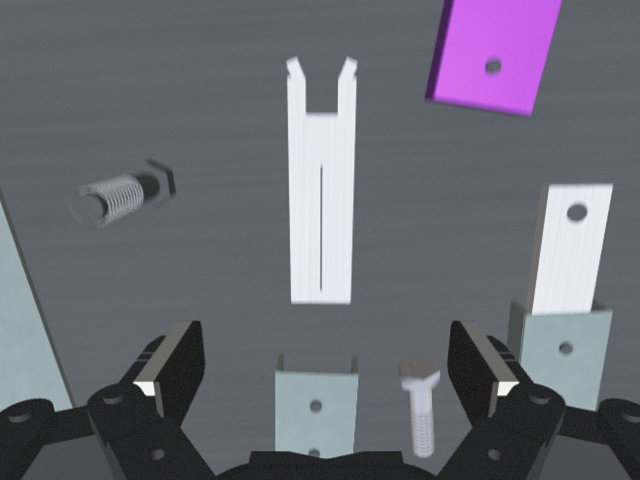

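View pics/t5.png

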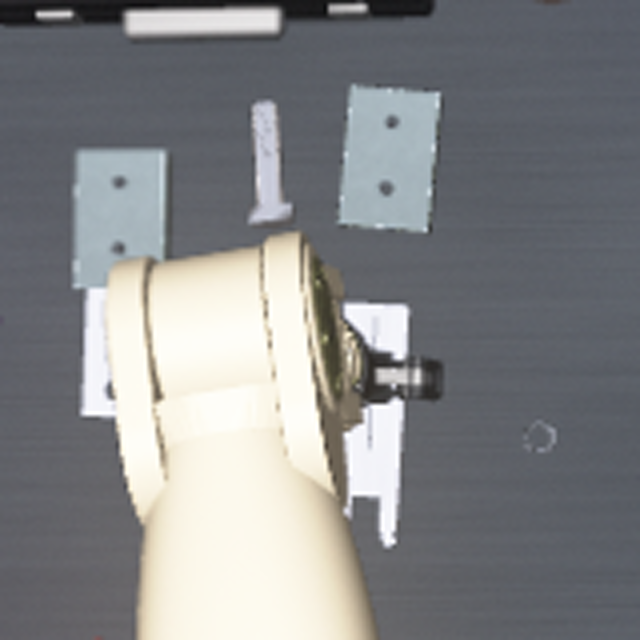

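```bash
python3 -c "
from m1 import *
c=cam('wrist');st()
P=barfit(c,(270,45,375,320))
print(onz(c,[(321,303),(322,114)],.012))
"
```

```text
clk 7.35 tcp [0.4695 0.1528 0.1809] jaw 86.67 q [ 0.15  0.19 -0.24  1.15 -0.    0.21] gap 0.0855 F [-0.2 -0.7 -0.3]
[444.7 148.6] [ 47.9 180.4] 86.4
[[0.53896616 0.14282345 0.012     ]
 [0.39387642 0.15254401 0.012     ]]
```

>>> step_arm --series '[[[2,-0.4,-4],0,30],[[3.8,-0.8,-9],0,70],[[3.8,-0.8,-14],0,70],[[3.8,-0.8,-16],0,70],[[3.8,-0.8,-16],0,70]]'

```text
clock: 7.98
tcp_pos: [0.5047, 0.1446, 0.0193]
orientation: [-0.008, 0.029, 1.0, -0.002]
wrist_force: [-0.4, -0.0, 0.6]
finger_gap: 0.062
```

```bash
python3 -c "
from m1 import *
c=cam('wrist');st();save(c,'w6.png')
P=barfit(c,(220,0,420,320))
"
```

```text
clk 8.025 tcp [0.5063 0.1448 0.0207] jaw 86.68 q [ 0.13  0.39 -0.39  0.8  -0.    0.18] gap 0.0619 F [ 0.  -0.4 -0.1]
[449.7 148.4] [ 47.7 111.8] 86.24
```

View pics/w6.png

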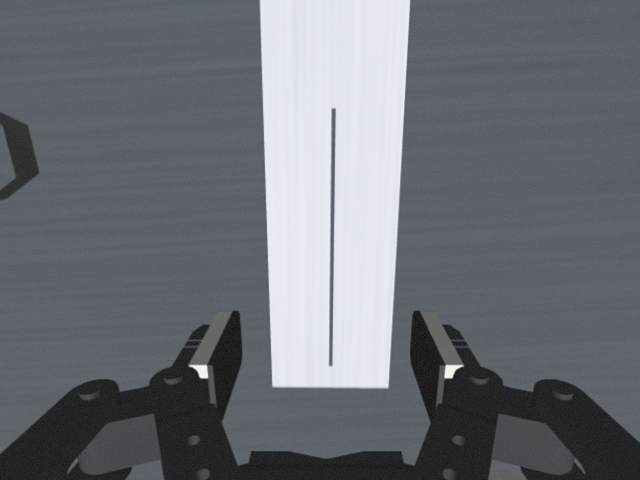

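>>> step_arm --series '[[[0.1,0,-1],0,70],[[0.1,0,-1.85],0,75],[[0.1,0,-1.85],0,110],[[0.1,0,-1.85],0,140],[[0.1,0,-1.85],0,140]]' --newtons 110

```text
clock: 8.65
tcp_pos: [0.5072, 0.145, 0.0029]
orientation: [-0.007, 0.029, 1.0, -0.002]
wrist_force: [-2.8, 0.1, 5.9]
finger_gap: 0.0443
```

>>> step_arm --series '[[[0,0,0],0,140],[[0,0,1],0,140],[[0,0,4],0,140],[[0,0,8],0,140],[[0,0,13],0,140]]'

```text
clock: 9.28
tcp_pos: [0.5063, 0.1448, 0.1336]
orientation: [-0.008, 0.029, 1.0, -0.002]
wrist_force: [1.1, 0.2, -3.5]
finger_gap: 0.0442
```

```bash
python3 -c "
from m1 import *
c=cam('wrist');s=st();save(c,'w7.png')
c=cam('side');save(c,'s7.png',(200,100,440,320),3)
print(c['frame'].shape)
"
```

```text
clk 9.325 tcp [0.5101 0.1454 0.1411] jaw 86.69 q [ 0.13  0.28 -0.23  1.07 -0.    0.18] gap 0.0441 F [ 3.1 -0.1  3. ]
(480, 640, 3)
```

View pics/w7.png

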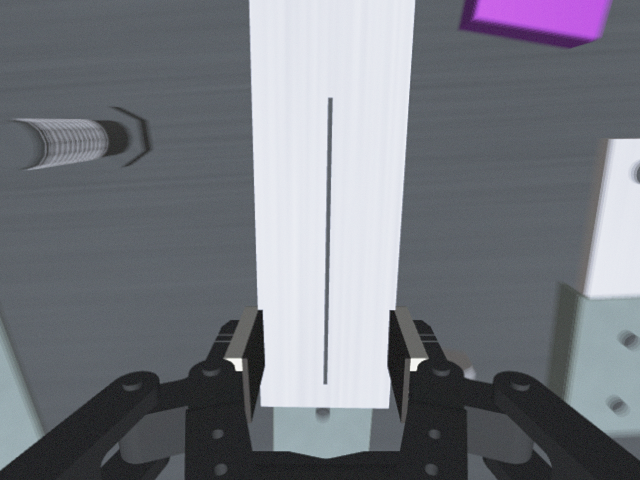

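View pics/s7.png

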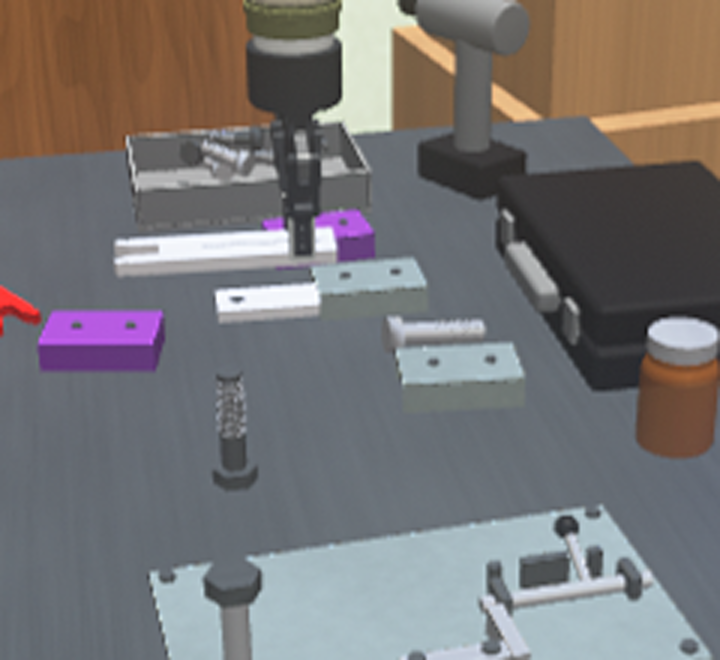

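>>> step_arm --series '[[[0.3,-4,0],0.18,140],[[0.6,-9,0],0.36,140],[[0.9,-14,0],0.54,140],[[1.3,-19,0],0.72,140],[[1.6,-23.8,0],0.9,140]]'

```text
clock: 10.0
tcp_pos: [0.5264, -0.094, 0.1381]
orientation: [-0.002, -0.411, 0.911, -0.001]
wrist_force: [0.6, -0.6, -3.5]
finger_gap: 0.0443
```

>>> step_arm --series '[[[0,0,0],0.1,140],[[0,0,0],0.1,140],[[0,0,0],0.1,140]]'

```text
clock: 10.38
tcp_pos: [0.526, -0.0934, 0.1375]
orientation: [-0.002, -0.456, 0.89, -0.001]
wrist_force: [-0.6, 0.7, -3.2]
finger_gap: 0.0441
```

```bash
python3 -c "
from m1 import *
c=cam('wrist');s=st();save(c,'w8.png')
c=cam('top');save(c,'t8.png',(280,160,440,320),4)
c=cam('side');save(c,'s8.png',(200,160,440,360),3)
"
```

```text
clk 10.425 tcp [ 0.5261 -0.0933  0.1377] jaw 144.3 q [-0.32  0.28 -0.23  1.06 -0.   -1.27] gap 0.0443 F [-0.2  0.6 -3.1]
```

View pics/w8.png

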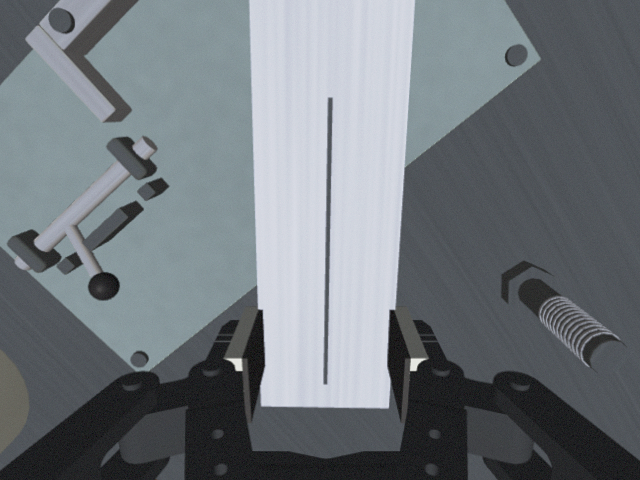

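View pics/s8.png

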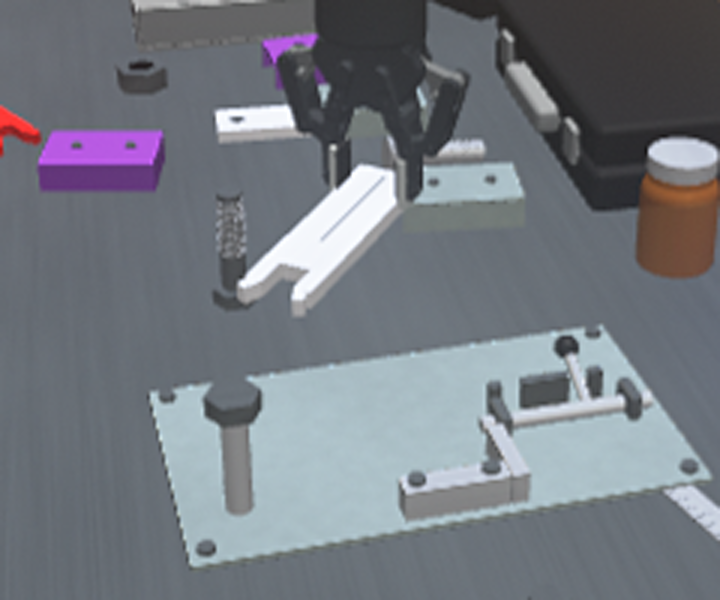

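View pics/t8.png

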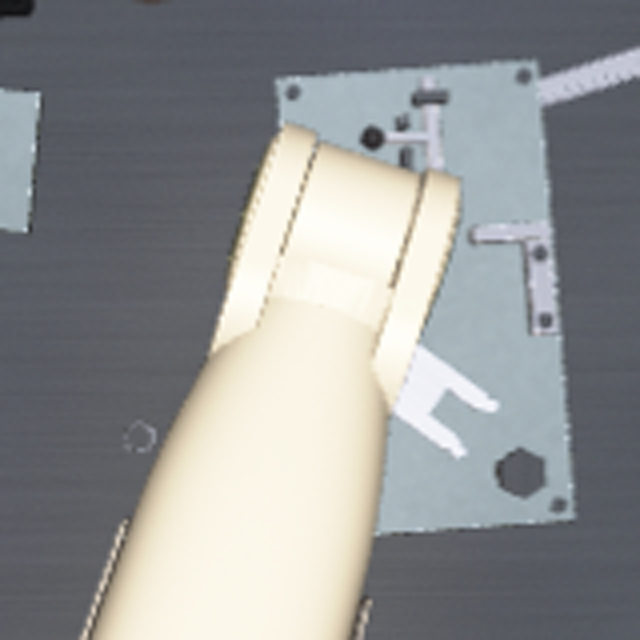

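```bash
python3 -c "
from h import *
c=cam('top');s=cam('side');j=np.load('jig.npz');O=j['O']
z=.1465
T=onz(c,[(403,261.5),(395,273.2)],z);print('top',T.round(4))
q=[(200+298/3,160+308/3),(200+243/3,160+295/3)]
print('side',onz(s,q,.1365).round(4))
m=T.mean(0)[:2];t=st()['tcp_pos'][:2];v=t-m;print('dir',np.degrees(np.arctan2(v[1],v[0])),np.linalg.norm(v))
v=t-O;print('to post dir',np.degrees(np.arctan2(v[1],v[0])),np.linalg.norm(v))
"
```

```text
top [[ 0.4532 -0.2266  0.1465]
 [ 0.4212 -0.2041  0.1465]]
side [[ 0.4529 -0.23    0.1365]
 [ 0.4208 -0.2068  0.1365]]
clk 10.625 tcp [ 0.5265 -0.0934  0.1381] jaw 144.35 q [-0.32  0.28 -0.23  1.06 -0.   -1.27] gap 0.0444 F [ 0.4  0.6 -2.8]
dir 53.802775054999785 0.1511226380463665
to post dir 53.53421834360104 0.20032199890715024
```

>>> step_arm --series '[[[-0.1,0.1,-3],0,140],[[-0.1,0.1,-6],0,140],[[-0.1,0.1,-9],0,140],[[-0.1,0.1,-11],0,140],[[-0.1,0.1,-11.8],0,140]]'

```text
clock: 11.25
tcp_pos: [0.5247, -0.0918, 0.019]
orientation: [-0.002, -0.457, 0.89, -0.001]
wrist_force: [0.0, -0.2, -2.9]
finger_gap: 0.0444
```

```bash
python3 -c "
from m1 import *
c=cam('side');s=st();save(c,'s9.png',(240,220,400,340),5)
c=cam('top');save(c,'t9.png',(340,200,440,300),6)
"
```

```text
clk 11.3 tcp [ 0.5247 -0.0919  0.0187] jaw 144.37 q [-0.32  0.4  -0.39  0.78 -0.   -1.27] gap 0.0444 F [ 0.1  0.3 -4.4]
```

View pics/s9.png

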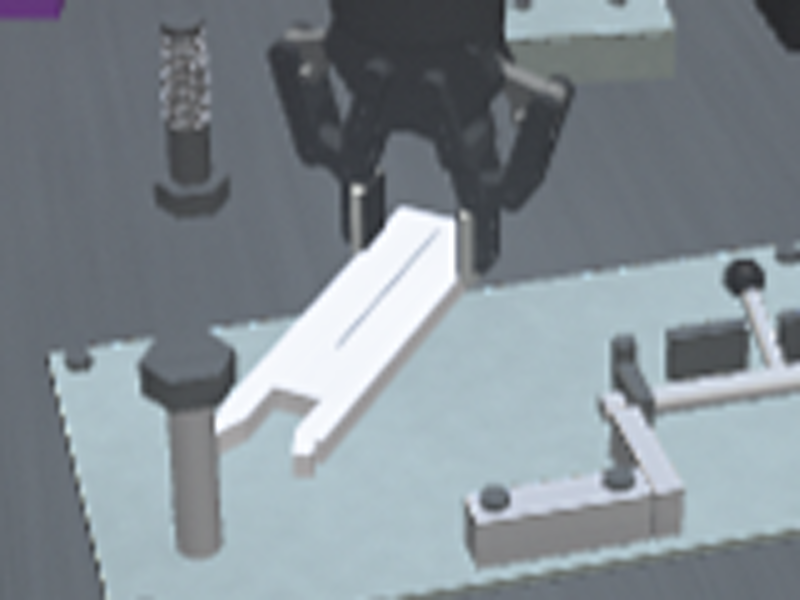

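View pics/t9.png

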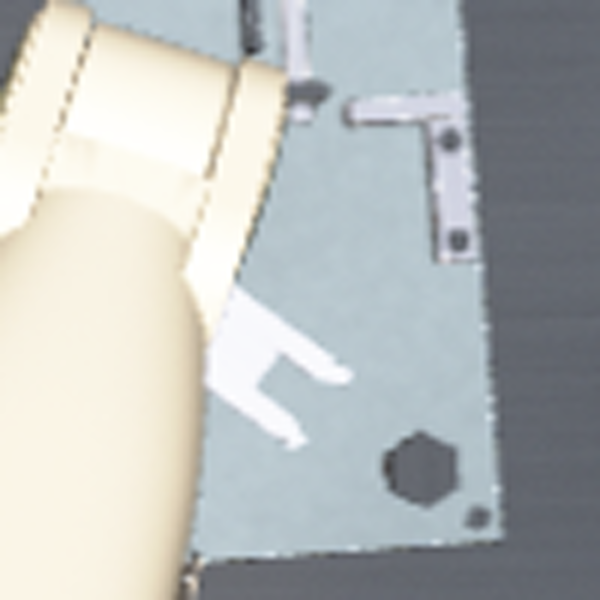

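>>> step_arm --series '[[[0,0,-0.4],0,140],[[-0.6,-0.8,-0.65],0,140],[[-1.4,-2,-0.65],0,140],[[-2.3,-3.2,-0.65],0,140],[[-2.9,-4,-0.65],0,140]]'

```text
clock: 11.98
tcp_pos: [0.4953, -0.1332, 0.0133]
orientation: [-0.002, -0.456, 0.89, -0.001]
wrist_force: [-0.5, -0.4, -2.8]
finger_gap: 0.0444
```

```bash
python3 -c "
from m1 import *
c=cam('side');s=st();save(c,'s10.png',(240,220,400,340),5)
c=cam('top');save(c,'t10.png',(340,200,440,300),6)
"
```

```text
clk 12.025 tcp [ 0.4947 -0.1338  0.0132] jaw 144.25 q [-0.42  0.37 -0.45  0.75 -0.   -1.36] gap 0.0441 F [-1.9 -0.7 -2.9]
```

View pics/s10.png

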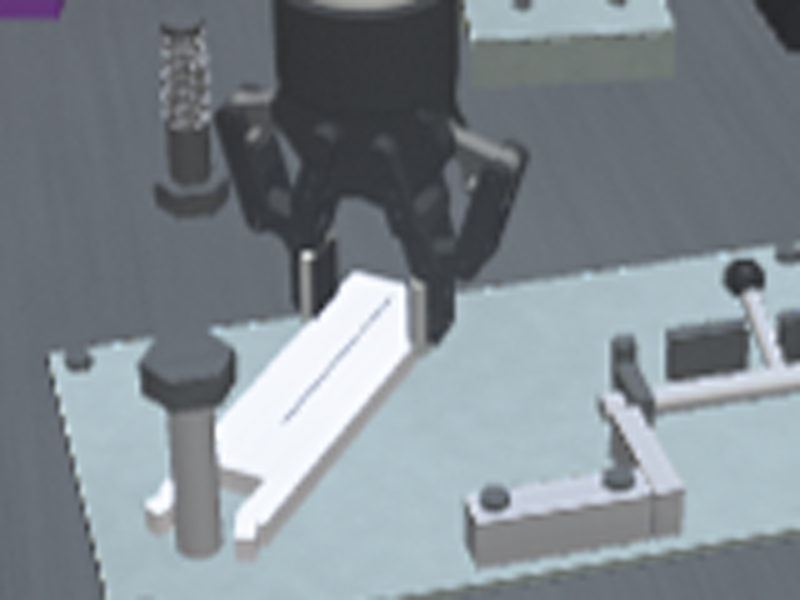

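View pics/t10.png

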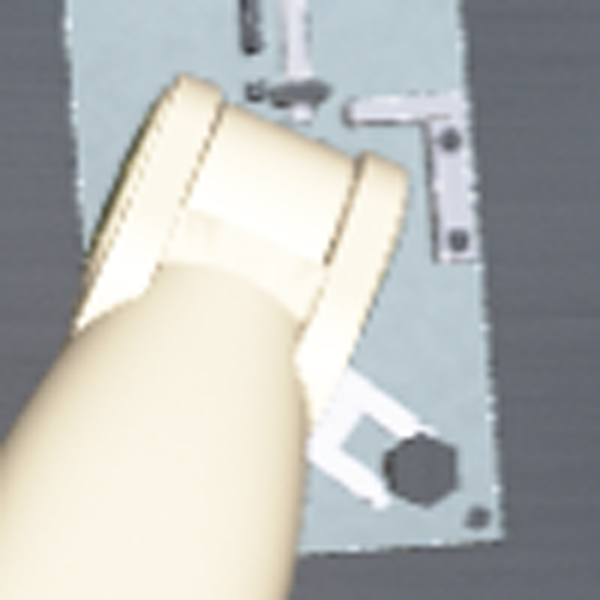

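>>> step_arm --series '[[[-0.5,-0.7,0],0,140],[[-0.9,-1.25,0],0,140],[[-1.25,-1.7,0],0,140],[[-1.35,-1.87,0],0,140]]'

```text
clock: 12.58
tcp_pos: [0.4815, -0.1521, 0.0132]
orientation: [-0.002, -0.456, 0.89, -0.001]
wrist_force: [-0.4, 0.1, -3.6]
finger_gap: 0.0444
```

>>> step_arm --series '[[[-0.06,-0.08,-0.15],0,140],[[-0.12,-0.16,-0.3],0,140],[[-0.15,-0.2,-0.35],0,140]]'

```text
clock: 12.95
tcp_pos: [0.4809, -0.1532, 0.0099]
orientation: [-0.001, -0.456, 0.89, -0.0]
wrist_force: [4.5, 6.2, -0.4]
finger_gap: 0.0444
```

```bash
python3 -c "
from m1 import *
c=cam('side');s=st();save(c,'s11.png',(240,220,400,340),5)
c=cam('top');save(c,'t11.png',(340,200,440,300),6)
"
```

```text
clk 13.0 tcp [ 0.4809 -0.1532  0.0099] jaw 144.28 q [-0.47  0.36 -0.48  0.73 -0.   -1.41] gap 0.044 F [ 3.8  5.2 -0.5]
```

View pics/s11.png

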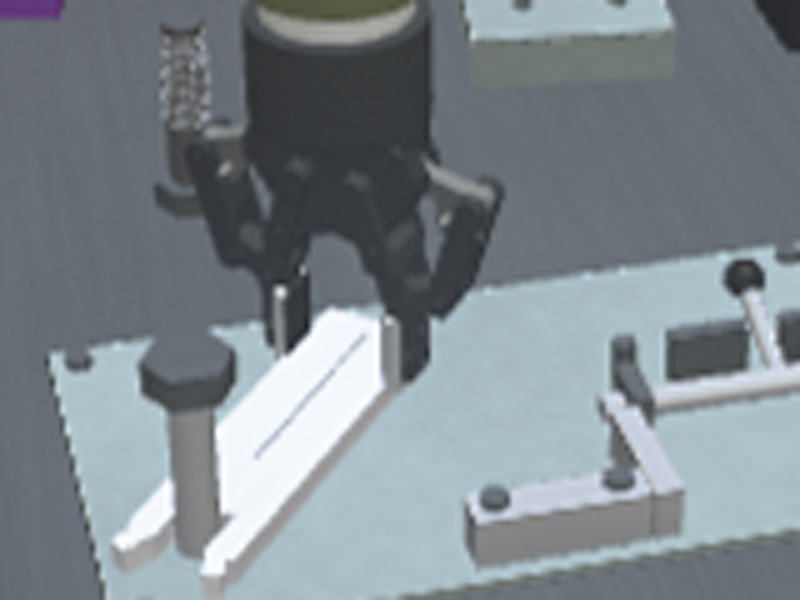

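View pics/t11.png

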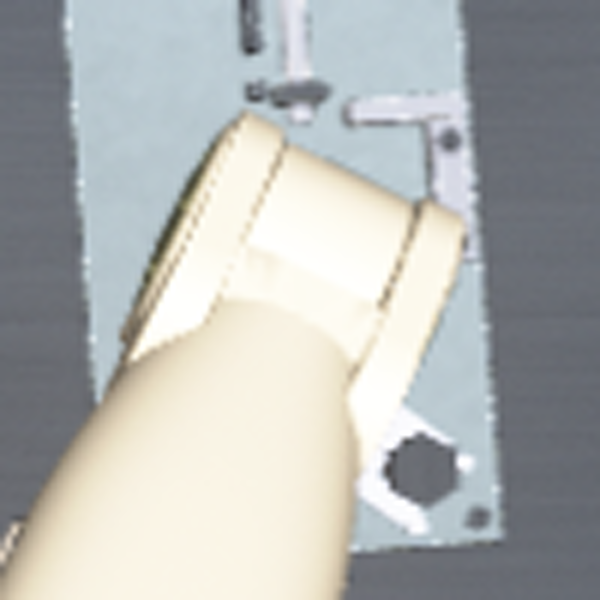

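>>> step_arm --series '[[[0,0,-0.05],0,110],[[0,0,-0.05],0,75],[[0,0,-0.05],0,65],[[0,0,1],0,60],[[0,0,4],0,60]]'

```text
clock: 13.68
tcp_pos: [0.4797, -0.1527, 0.0496]
orientation: [-0.002, -0.456, 0.89, 0.001]
wrist_force: [0.2, 0.6, 0.6]
finger_gap: 0.065
```

>>> step_arm --series '[[[0,0,4],0,100],[[2,4,6],0,200],[[4,8,6],0,255],[[4,8,6],0,255]]'

```text
clock: 14.18
tcp_pos: [0.521, -0.0709, 0.1109]
orientation: [-0.001, -0.458, 0.889, 0.0]
wrist_force: [0.6, 0.6, -0.2]
finger_gap: 0.0004
```

```bash
python3 -c "
from m1 import *
import pickle
c=cam('side');s=st();save(c,'s12.png',(240,220,400,340),5)
c=cam('top');save(c,'t12.png',(340,200,440,300),6);pickle.dump(c,open('t12.pkl','wb'))
c=cam('wrist');save(c,'w12.png');pickle.dump(c,open('w12.pkl','wb'))
"
```

```text
clk 14.225 tcp [ 0.5201 -0.0719  0.1104] jaw 144.42 q [-0.29  0.29 -0.29  0.99 -0.   -1.24] gap -0.0001 F [-0.4  0.7  0.5]
```

View pics/s12.png

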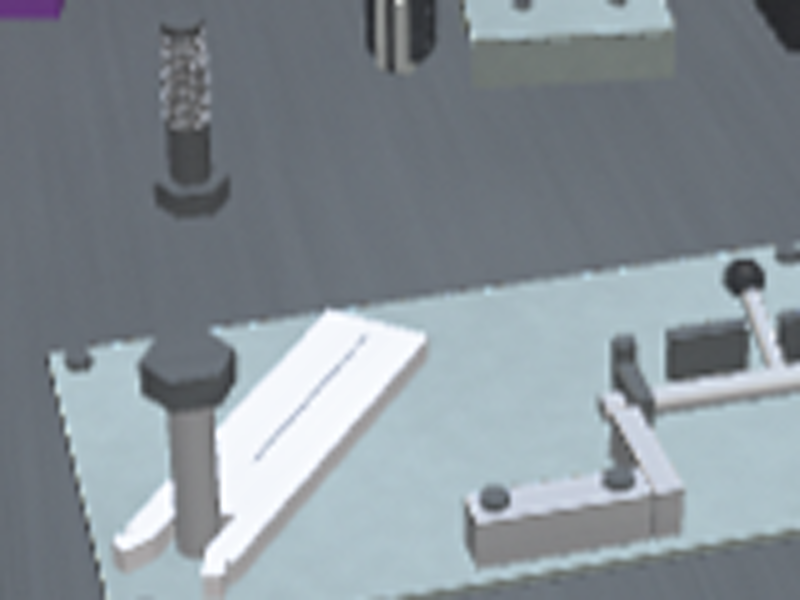

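View pics/t12.png

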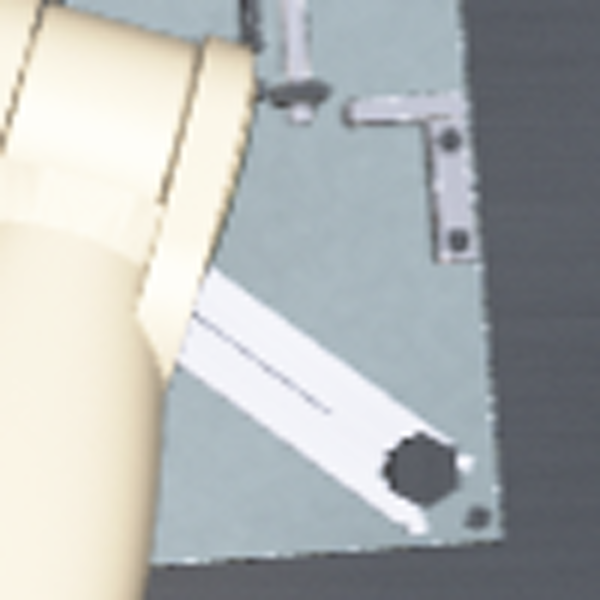

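View pics/w12.png

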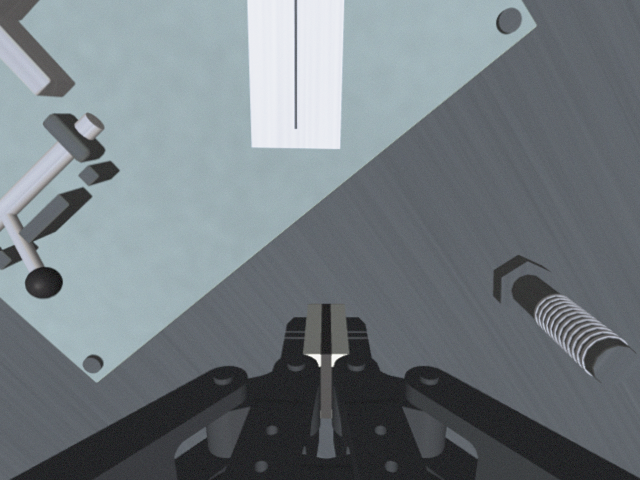

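>>> step_arm --series '[[[-2.6,-1.8,0],0,255],[[-5.2,-3.6,0],0,255],[[-7.7,-5.4,-3],0,255],[[-7.7,-5.4,-7],0,255],[[-7.7,-5.4,-8.5],0,255]]'

```text
clock: 14.95
tcp_pos: [0.4396, -0.1277, 0.0229]
orientation: [-0.003, -0.455, 0.891, 0.002]
wrist_force: [0.2, 0.1, 1.4]
finger_gap: 0.0
```

```bash
cat > arc.py <<'E'
import sys
from h import *
j=np.load('jig.npz');O=j['O']
s=st(); t=s['tcp_pos'][:2]
r,off0=None,None
def tgt(phi,rho,off):
    p=np.radians(phi); return O+rho*np.array([np.cos(p),np.sin(p)])+off*np.array([-np.sin(p),np.cos(p)])
v=t-O
for phi,rho,off in eval(sys.argv[1]):
    d=(tgt(phi,rho,off)-t)*100; w,x,y,z=s['orientation']; jaw=np.degrees(np.arctan2(1-2*(x*x+z*z),2*(x*y-w*z)))
    print(phi,rho,off,'shift',d.round(2),'turn',round(float(np.radians((phi+90-jaw+90)%180-90)),3))
E
python3 arc.py "[(54,.125,.047),(54,.125,.040),(54,.124,.037)]"; python3 -c "
from h import *
c=cam('side');save(c,'s13.png',(240,220,400,340),5)"
```

```text
clk 14.95 tcp [ 0.4396 -0.1277  0.0229] jaw 144.09 q [-0.46  0.27 -0.57  0.73 -0.   -1.4 ] gap 0.0 F [0.2 0.1 1.4]
54 0.125 0.047 shift [0.33 0.2 ] turn -0.002
54 0.125 0.04 shift [ 0.89 -0.22] turn -0.002
54 0.124 0.037 shift [ 1.08 -0.47] turn -0.002
```

View pics/s13.png

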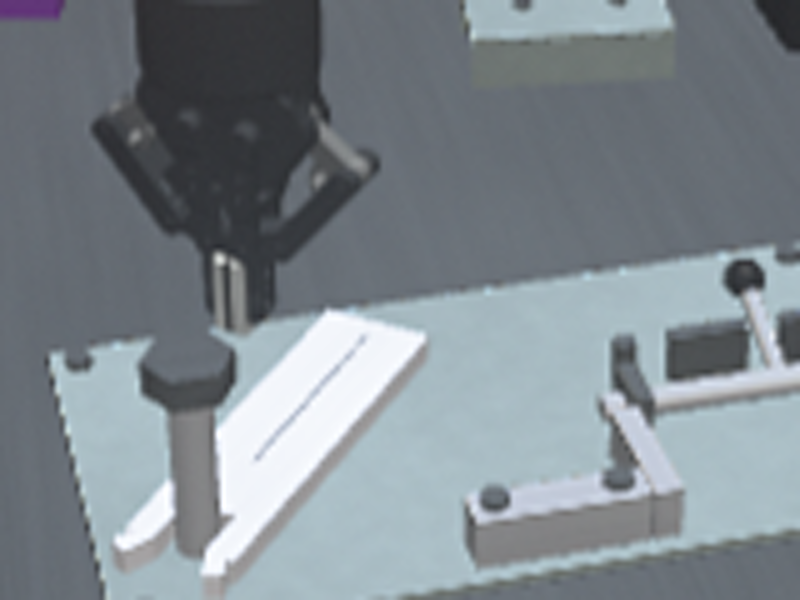

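>>> step_arm --series '[[[0.3,0.2,-0.6],0,255],[[0.3,0.2,-1.15],0,255],[[0.7,-0.1,-1.2],0,255],[[0.9,-0.25,-1.2],0,255]]'

```text
clock: 15.5
tcp_pos: [0.4492, -0.1303, 0.0103]
orientation: [-0.003, -0.455, 0.891, 0.002]
wrist_force: [0.4, 0.3, 1.0]
finger_gap: -0.0002
```

```bash
python3 arc.py "[(54,.125,.038),(52,.1245,.037),(48,.124,.037),(44,.124,.037),(40,.124,.037),(36,.124,.037),(32,.124,.037)]"
```

```text
clk 15.5 tcp [ 0.4492 -0.1303  0.0103] jaw 144.12 q [-0.45  0.31 -0.56  0.71 -0.   -1.4 ] gap -0.0002 F [0.4 0.3 1. ]
54 0.125 0.038 shift [ 0.1  -0.07] turn -0.002
52 0.1245 0.037 shift [ 0.57 -0.33] turn -0.037
48 0.124 0.037 shift [ 1.37 -0.73] turn -0.107
44 0.124 0.037 shift [ 2.18 -1.15] turn -0.177
40 0.124 0.037 shift [ 2.95 -1.62] turn -0.246
36 0.124 0.037 shift [ 3.68 -2.14] turn -0.316
32 0.124 0.037 shift [ 4.38 -2.71] turn -0.386
```

>>> step_arm --series '[[[0.57,-0.33,0],-0.037,255],[[0.97,-0.53,0],-0.072,255],[[1.37,-0.73,0],-0.107,255],[[1.78,-0.94,0],-0.142,255],[[2.18,-1.15,0],-0.177,255]]'

```text
clock: 16.12
tcp_pos: [0.4711, -0.1414, 0.0104]
orientation: [-0.003, -0.374, 0.928, 0.003]
wrist_force: [-1.8, 3.8, 3.8]
finger_gap: -0.0
```

```bash
python3 arc.py "[(41,.124,.037),(38,.124,.037),(34,.124,.037),(30,.124,.037),(26,.124,.037)]";python3 -c "
from h import *
c=cam('side');save(c,'s14.png',(240,220,400,340),5)"
```

```text
clk 16.125 tcp [ 0.4711 -0.1414  0.0104] jaw 133.87 q [-0.45  0.35 -0.5   0.73 -0.   -1.22] gap -0.0 F [-1.8  3.8  3.8]
41 0.124 0.037 shift [ 0.57 -0.38] turn -0.05
38 0.124 0.037 shift [ 1.13 -0.76] turn -0.102
34 0.124 0.037 shift [ 1.85 -1.31] turn -0.172
30 0.124 0.037 shift [ 2.52 -1.9 ] turn -0.242
26 0.124 0.037 shift [ 3.16 -2.55] turn -0.312
```

View pics/s14.png

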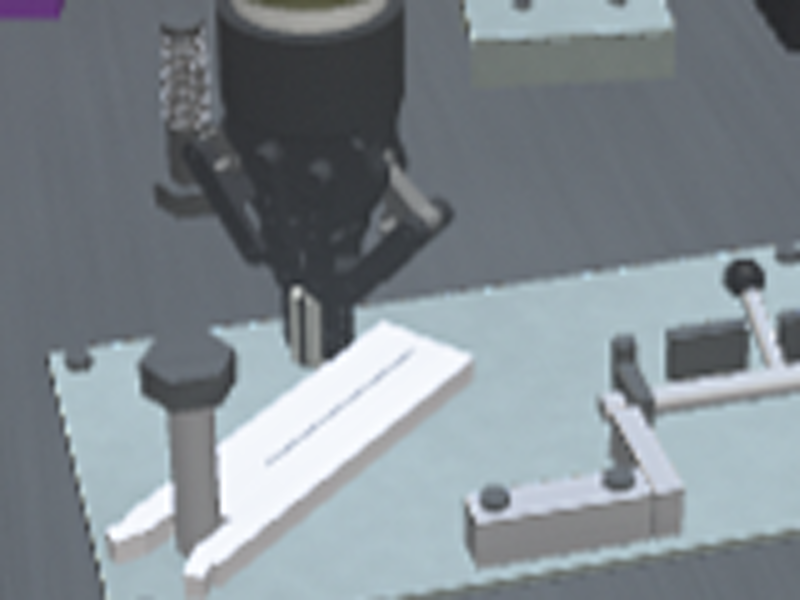

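Works; the bar turns and stays home. Continue along the arc.

>>> step_arm --series '[[[0.57,-0.38,0],-0.05,255],[[1.13,-0.76,0],-0.102,255],[[1.85,-1.31,0],-0.172,255],[[2.52,-1.9,0],-0.242,255],[[3.16,-2.55,0],-0.312,255]]'

```text
clock: 16.8
tcp_pos: [0.5039, -0.1679, 0.0105]
orientation: [-0.002, -0.223, 0.975, 0.002]
wrist_force: [-1.8, 3.1, 2.0]
finger_gap: 0.0
```

```bash
python3 arc.py "[(23,.124,.037),(20,.124,.037),(16,.124,.037),(12,.124,.037),(9,.124,.037)]";python3 -c "
from h import *
c=cam('side');save(c,'s15.png',(240,220,400,340),5)"
```

```text
clk 16.8 tcp [ 0.5039 -0.1679  0.0105] jaw 115.77 q [-0.47  0.41 -0.4   0.77  0.   -0.92] gap 0.0 F [-1.8  3.1  2. ]
23 0.124 0.037 shift [ 0.32 -0.41] turn -0.048
20 0.124 0.037 shift [ 0.74 -0.94] turn -0.101
16 0.124 0.037 shift [ 1.25 -1.68] turn -0.17
12 0.124 0.037 shift [ 1.71 -2.46] turn -0.24
9 0.124 0.037 shift [ 2.02 -3.06] turn -0.293
```

View pics/s15.png

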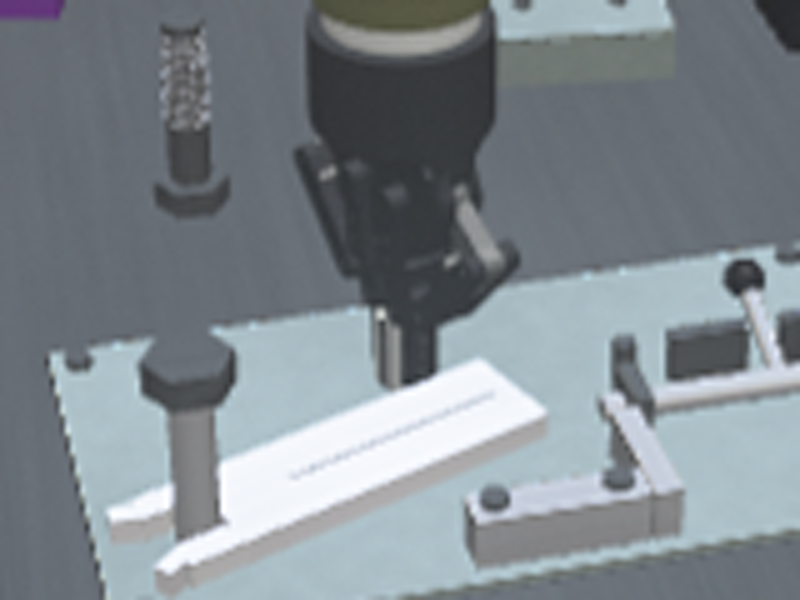

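>>> step_arm --series '[[[0.32,-0.41,0],-0.048,255],[[0.74,-0.94,0],-0.101,255],[[1.25,-1.68,0],-0.17,255],[[1.71,-2.46,0],-0.24,255],[[2.02,-3.06,0],-0.293,255]]'

```text
clock: 17.48
tcp_pos: [0.5257, -0.2003, 0.0105]
orientation: [-0.001, -0.076, 0.997, 0.001]
wrist_force: [0.2, 1.9, 1.5]
finger_gap: -0.0001
```

```bash
python3 arc.py "[(7,.124,.037),(5,.124,.037),(4,.124,.037),(3,.124,.037),(2,.124,.037)]";python3 -c "
from h import *
c=cam('side');save(c,'s16.png',(240,220,400,340),5)"
```

```text
clk 17.475 tcp [ 0.5257 -0.2003  0.0105] jaw 98.76 q [-0.51  0.45 -0.32  0.8   0.   -0.66] gap -0.0001 F [0.2 1.9 1.5]
7 0.124 0.037 shift [ 0.03 -0.24] turn -0.031
5 0.124 0.037 shift [ 0.2  -0.65] turn -0.066
4 0.124 0.037 shift [ 0.29 -0.86] turn -0.083
3 0.124 0.037 shift [ 0.36 -1.08] turn -0.101
2 0.124 0.037 shift [ 0.44 -1.29] turn -0.118
```

View pics/s16.png

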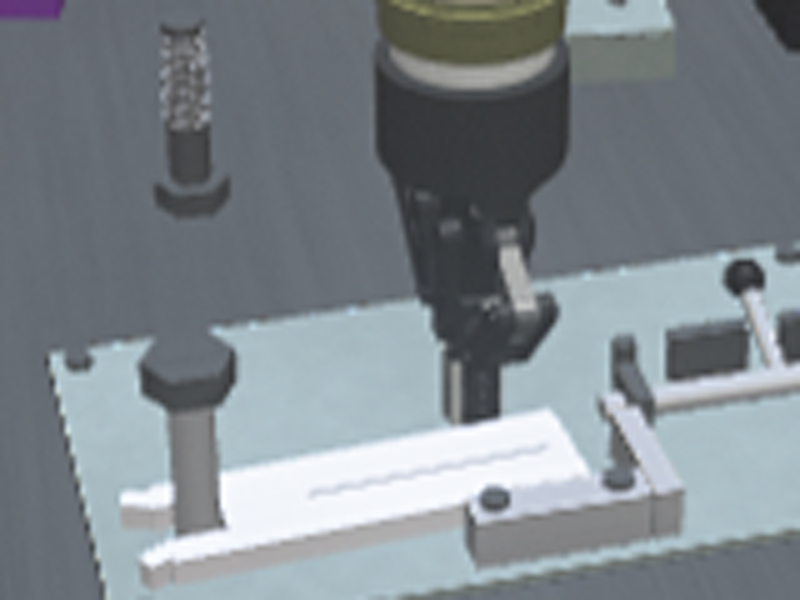

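Nearly there; creep until contact with the stop is felt.

>>> step_arm --series '[[[0.1,-0.35,0],-0.045,255],[[0.18,-0.6,0],-0.066,255],[[0.24,-0.75,0],-0.075,255],[[0.26,-0.85,0],-0.083,255]]'

```text
clock: 18.02
tcp_pos: [0.5289, -0.2097, 0.0106]
orientation: [-0.001, -0.034, 0.999, 0.001]
wrist_force: [0.0, 1.6, 0.1]
finger_gap: 0.0001
```

```bash
python3 arc.py "[(4,.124,.037),(3,.124,.037),(2,.124,.037)]";python3 -c "
from h import *
c=cam('side');save(c,'s17.png',(240,220,400,340),5)
c=cam('top');save(c,'t17.png',(340,200,440,300),6)"
```

```text
clk 18.025 tcp [ 0.5289 -0.2097  0.0106] jaw 93.9 q [-0.52  0.46 -0.31  0.8   0.   -0.59] gap 0.0001 F [0.  1.6 0.1]
4 0.124 0.037 shift [-0.03  0.08] turn 0.002
3 0.124 0.037 shift [ 0.04 -0.14] turn -0.016
2 0.124 0.037 shift [ 0.12 -0.35] turn -0.033
```

View pics/s17.png

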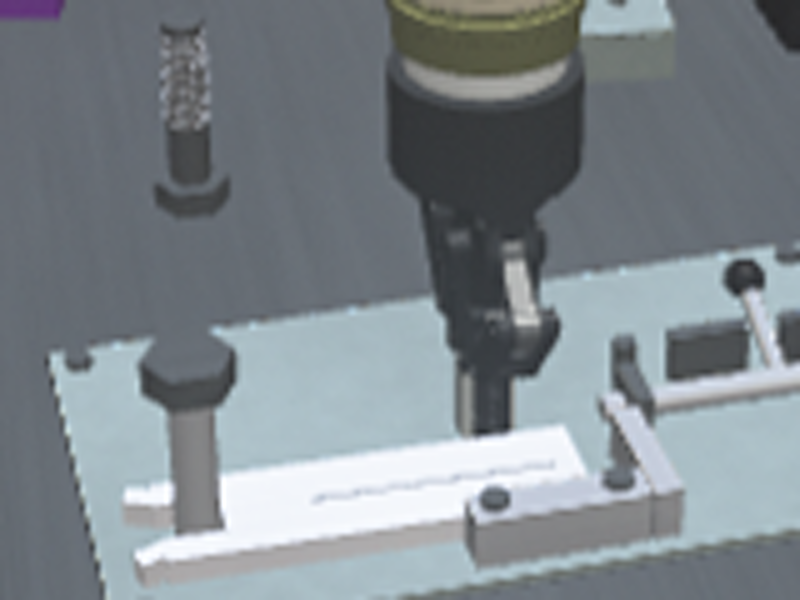

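View pics/t17.png

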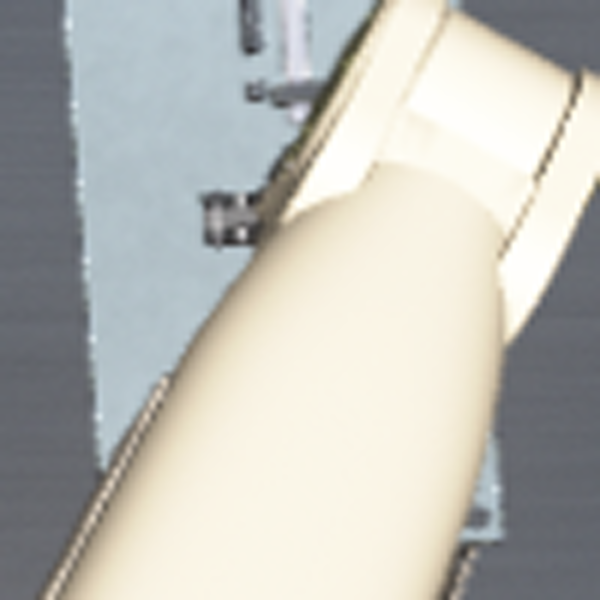

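>>> step_arm --series '[[[0,-0.15,0],-0.01,255],[[0,-0.3,0],-0.016,255],[[0,-0.3,0],-0.016,255]]'

```text
clock: 18.5
tcp_pos: [0.5285, -0.2112, 0.0105]
orientation: [-0.001, -0.026, 1.0, 0.002]
wrist_force: [1.2, 6.1, 2.4]
finger_gap: -0.0003
```

>>> step_arm --series '[[[-0.05,-0.3,0],0,255],[[-0.05,-0.4,0],0,255]]'

```text
clock: 18.75
tcp_pos: [0.5276, -0.2119, 0.0105]
orientation: [-0.001, -0.027, 1.0, 0.006]
wrist_force: [1.1, 13.0, 5.2]
finger_gap: -0.0001
```

```bash
python3 -c "
from h import *
st()
c=cam('side');save(c,'s18.png',(240,240,400,350),5)"
```

```text
clk 18.75 tcp [ 0.5276 -0.2119  0.0105] jaw 93.12 q [-0.53  0.47 -0.3   0.81  0.01 -0.58] gap -0.0001 F [ 1.1 13.   5.2]
```

View pics/s18.png

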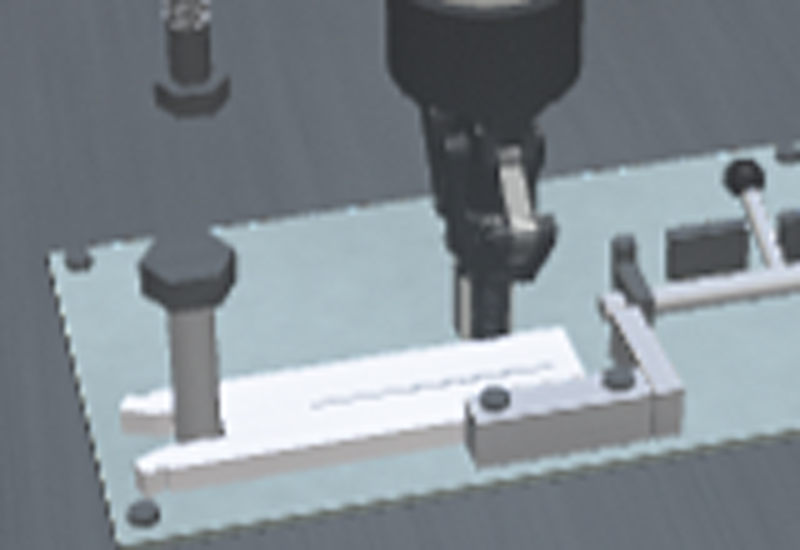

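>>> step_arm --series '[[[0,2,0],0,255],[[0,3.5,2],-0.1,255],[[0,5,7],-0.28,200],[[0,7,12],-0.46,150],[[2,8,13],-0.64,100]]' --newtons 40

```text
clock: 19.42
tcp_pos: [0.5488, -0.1314, 0.1447]
orientation: [0.004, 0.291, 0.957, 0.005]
wrist_force: [0.2, -0.9, -1.0]
finger_gap: 0.0512
```

>>> step_arm --series '[[[3,0,0],-0.18,100],[[6,0,0],-0.36,100],[[8,0,0],-0.54,100],[[8,0,0],-0.72,100],[[8,0,0],-0.9,100]]'

```text
clock: 20.05
tcp_pos: [0.6288, -0.131, 0.1442]
orientation: [0.006, 0.681, 0.733, 0.002]
wrist_force: [-0.3, -0.0, 0.4]
finger_gap: 0.0519
```

```bash
python3 -c "
from h import *
import pickle
st()
c=cam('side');save(c,'s19.png',(240,240,400,350),5)
c=cam('top');save(c,'t19.png',(340,170,440,300),5);pickle.dump(c,open('t19.pkl','wb'))
c=cam('wrist');save(c,'w19.png');pickle.dump(c,open('w19.pkl','wb'))"
```

```text
clk 20.05 tcp [ 0.6288 -0.131   0.1442] jaw 4.23 q [-0.33  0.47  0.06  1.15 -0.    1.17] gap 0.0519 F [-0.3 -0.   0.4]
```

View pics/s19.png

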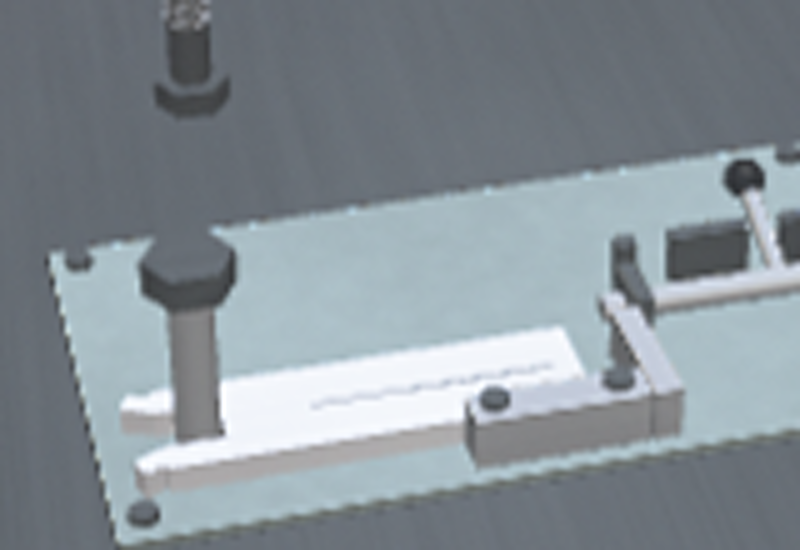

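View pics/t19.png

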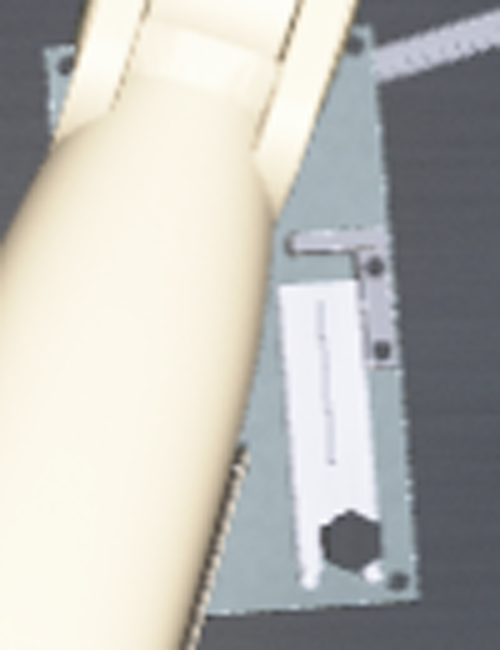

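View pics/w19.png

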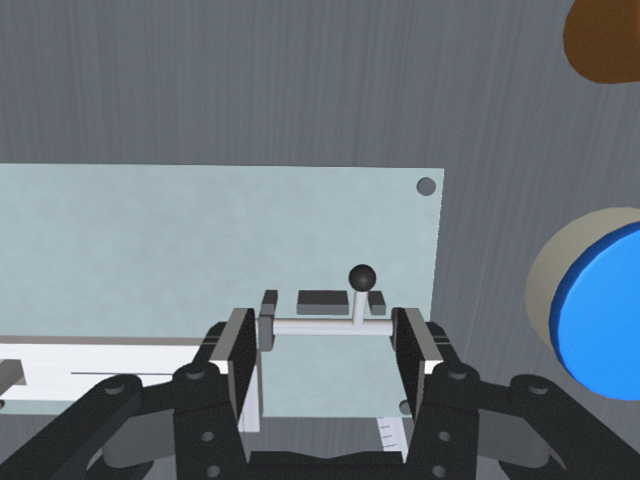

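```bash
python3 -c "
from h import *
import pickle
c=pickle.load(open('w19.pkl','rb'));j=np.load('jig.npz');O=j['O'];th=float(j['th']);R=np.array([[np.cos(th),-np.sin(th)],[np.sin(th),np.cos(th)]])
g=cv2.cvtColor(c['frame'],cv2.COLOR_RGB2GRAY)[258:296,340:385]
m=(g<60).astype(np.uint8);cs,_=cv2.findContours(m,0,1);k=max(cs,key=cv2.contourArea);(x,y),r=cv2.minEnclosingCircle(k);print(x+340,y+258,r)
print('knob',onz(c,[(x+340,y+258)],.035).round(4),'pred',O+R@[.255,.083])
s=cam('side');print(onz(s,[(240+743/5,240+177/5)],.035).round(4))
print('rod-z check tip strap',onz(c,[(320,327)],.0195))
for P in ([.255,.083],[.205,.083]): print(O+R@P)
st()
"
```

```text
362.02788162231445 277.67472076416016 13.299437522888184
knob [[ 0.655  -0.1551  0.035 ]] pred [ 0.65663082 -0.15549784]
[[ 0.6554 -0.1545  0.035 ]]
rod-z check tip strap [[ 0.6313984  -0.20069701  0.0195    ]]
[ 0.65663082 -0.15549784]
[ 0.60673146 -0.15866858]
clk 20.25 tcp [ 0.6287 -0.1312  0.1446] jaw 4.77 q [-0.33  0.47  0.06  1.15  0.    1.16] gap 0.0521 F [ 0.  -0.3 -0.4]
```

>>> step_arm --series '[[[1.3,-1.2,-3],-0.02,100],[[2.65,-2.4,-6],-0.02,100],[[2.65,-2.4,-9],-0.02,110],[[2.65,-2.4,-11.5],-0.02,120],[[2.65,-2.4,-12.3],-0.02,120]]'

```text
clock: 20.88
tcp_pos: [0.6537, -0.1547, 0.0196]
orientation: [0.004, 0.684, 0.73, 0.002]
wrist_force: [-0.5, 0.0, -0.6]
finger_gap: 0.0454
```

```bash
python3 -c "
from h import *
st()
c=cam('wrist');save(c,'w20.png')
c=cam('side');save(c,'s20.png',(300,220,440,340),5)
"
```

```text
clk 20.875 tcp [ 0.6537 -0.1547  0.0196] jaw 3.73 q [-0.35  0.62 -0.01  0.93 -0.    1.15] gap 0.0454 F [-0.5  0.  -0.6]
```

View pics/w20.png

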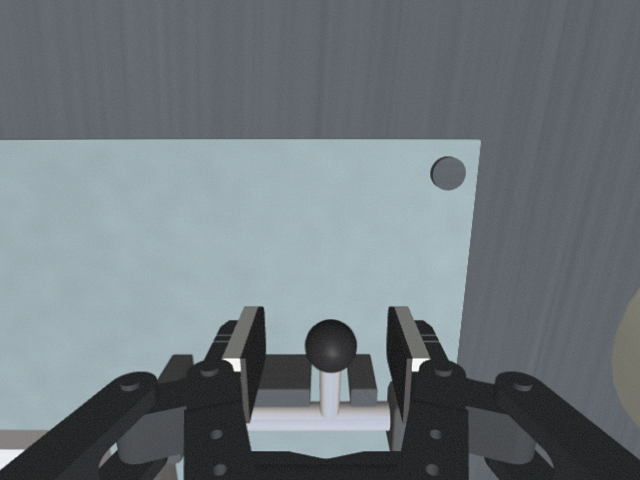

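View pics/s20.png

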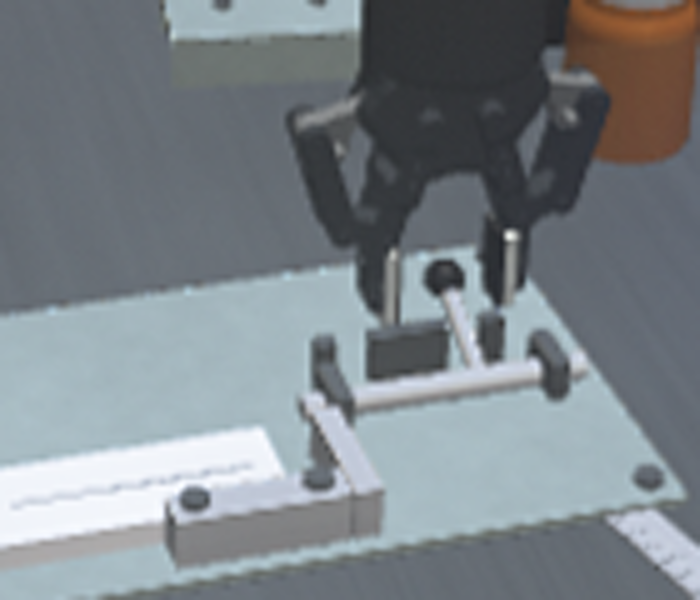

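>>> step_arm --series '[[[0.15,0,0],0,170],[[0.15,0,0],0,230],[[0.15,0,0],0,230],[[0.15,0,0],0,230]]' --newtons 25

```text
clock: 21.48
tcp_pos: [0.6556, -0.1551, 0.0222]
orientation: [0.005, 0.684, 0.729, 0.002]
wrist_force: [-4.9, -0.2, 5.8]
finger_gap: 0.0159
```

>>> step_arm --series '[[[0.03,-0.45,0.8],0,230],[[0.07,-1.04,1.48],0,230],[[0.11,-1.73,2.06],0,230],[[0.15,-2.35,2.44],0,230],[[0.17,-2.75,2.62],0,230]]'

```text
clock: 22.1
tcp_pos: [0.6572, -0.183, 0.0487]
orientation: [0.005, 0.684, 0.729, 0.002]
wrist_force: [-2.6, 0.4, -1.4]
finger_gap: 0.0159
```

```bash
python3 -c "
from h import *
st()
c=cam('wrist');save(c,'w21.png')
c=cam('side');save(c,'s21.png',(300,220,440,340),5)
"
```

```text
clk 22.1 tcp [ 0.6572 -0.183   0.0487] jaw 3.67 q [-0.39  0.61  0.05  1.   -0.    1.12] gap 0.0159 F [-2.6  0.4 -1.4]
```

View pics/w21.png

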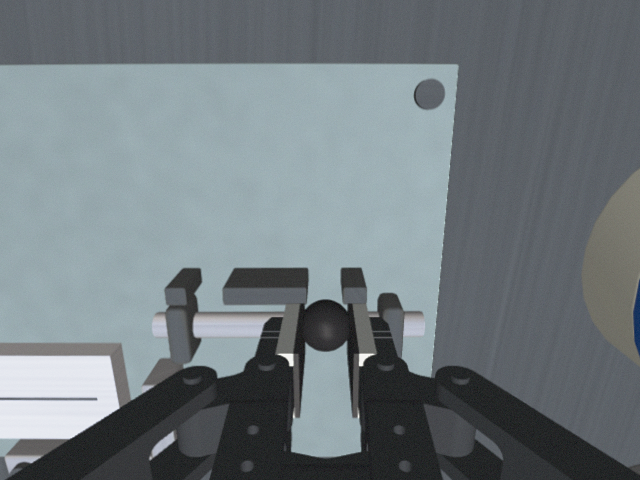

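View pics/s21.png

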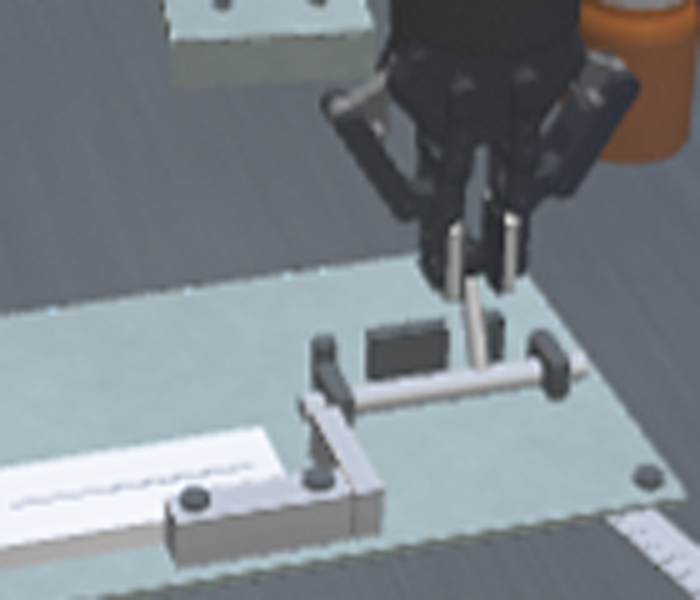

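>>> step_arm --series '[[[-1.2,-0.08,0],0,230],[[-2.6,-0.17,0],0,230],[[-4,-0.25,0],0,230],[[-4.8,-0.3,0],0,230],[[-5.1,-0.32,0],0,230]]'

```text
clock: 22.82
tcp_pos: [0.6068, -0.1867, 0.0488]
orientation: [0.006, 0.684, 0.729, 0.002]
wrist_force: [5.2, -1.0, -5.0]
finger_gap: 0.0159
```

>>> step_arm --series '[[[-0.1,0,0],0,230]]'

```text
clock: 22.95
tcp_pos: [0.6069, -0.1871, 0.049]
orientation: [0.007, 0.684, 0.729, 0.003]
wrist_force: [4.5, -0.9, -6.0]
finger_gap: 0.0154
```

```bash
python3 -c "
from h import *
st()
c=cam('wrist');save(c,'w22.png')
c=cam('side');save(c,'s22.png',(300,220,440,340),5)
"
```

```text
clk 22.95 tcp [ 0.6069 -0.1871  0.049 ] jaw 3.67 q [-0.43  0.52 -0.1   0.93  0.    1.08] gap 0.0154 F [ 4.5 -0.9 -6. ]
```

View pics/w22.png

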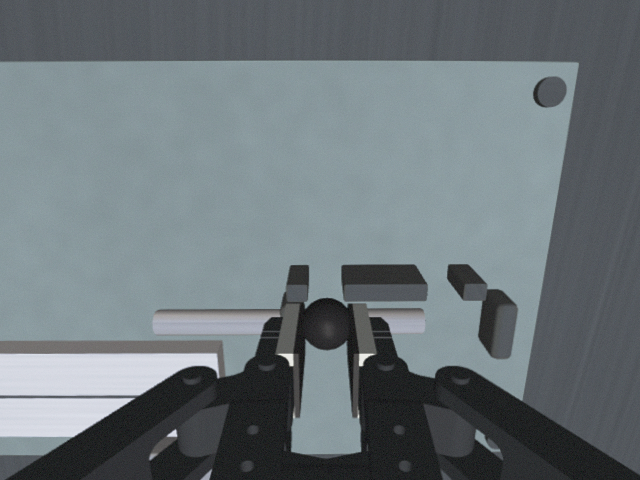

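View pics/s22.png

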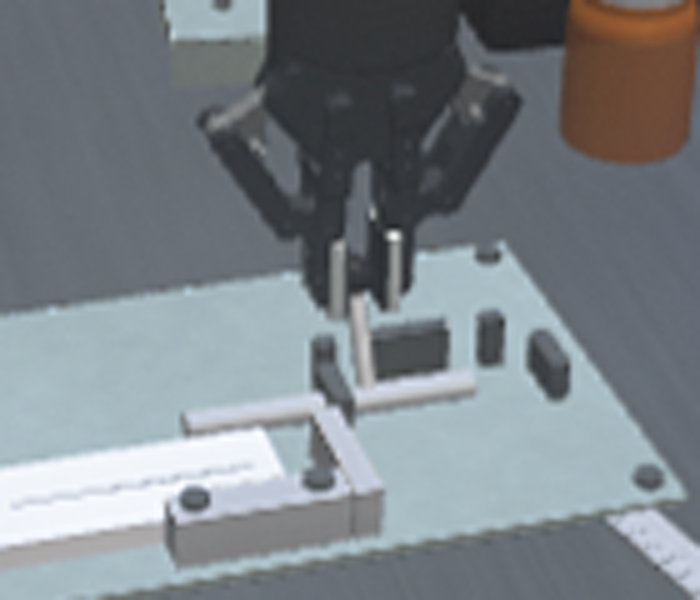

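>>> step_arm --series '[[[-0.04,0.65,-0.32],0,230],[[-0.09,1.39,-0.84],0,230],[[-0.13,2.04,-1.48],0,230],[[-0.16,2.56,-2.2],0,230],[[-0.17,2.75,-2.6],0,230]]'

```text
clock: 23.68
tcp_pos: [0.6053, -0.1582, 0.023]
orientation: [0.007, 0.684, 0.73, 0.003]
wrist_force: [-1.4, 1.7, 12.9]
finger_gap: 0.0157
```

```bash
python3 -c "
from h import *
st()
c=cam('side');save(c,'s23.png',(300,220,440,340),5)
"
```

```text
clk 23.675 tcp [ 0.6053 -0.1582  0.023 ] jaw 3.73 q [-0.38  0.53 -0.16  0.87  0.    1.12] gap 0.0157 F [-1.4  1.7 12.9]
```

View pics/s23.png

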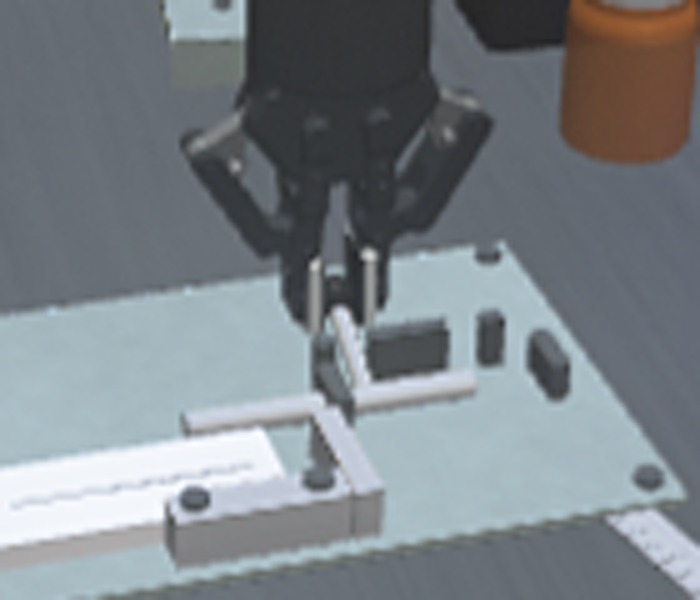

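Handle is back at the notch bottom (force 13 N up). Open and rise.

>>> step_arm --series '[[[0,0,0],0,160],[[0,0,0],0,110],[[0,0,0.3],0,110],[[0,0,4],0,110],[[0,0,9],0,110]]'

```text
clock: 24.35
tcp_pos: [0.6039, -0.158, 0.1124]
orientation: [0.005, 0.684, 0.73, 0.002]
wrist_force: [0.6, -0.5, -0.7]
finger_gap: 0.0485
```

>>> step_arm --series '[[[0,5,5],0,110],[[-3,11,8],0,110],[[-6,17,8],0,110],[[-9,23,8],0,110],[[-10,25,8],0,110]]'

```text
clock: 24.98
tcp_pos: [0.5025, 0.0938, 0.1929]
orientation: [0.005, 0.684, 0.73, 0.003]
wrist_force: [0.5, 0.0, -0.5]
finger_gap: 0.0487
```

```bash
python3 -c "
from h import *
import pickle
st()
c=cam('side');save(c,'s24.png',(230,210,440,360),3.8);save(c,'s24f.png')
c=cam('top');save(c,'t24.png',(340,165,440,305),4);save(c,'t24f.png');pickle.dump(c,open('t24.pkl','wb'))
"
```

```text
clk 24.975 tcp [0.5025 0.0938 0.1929] jaw 3.74 q [ 0.03  0.2  -0.2   1.16 -0.    1.53] gap 0.0487 F [ 0.5  0.  -0.5]
```

View pics/s24.png

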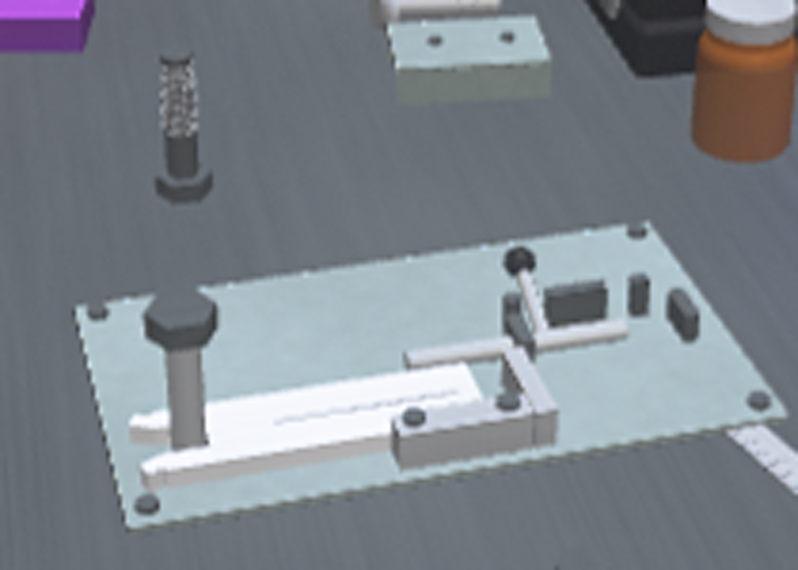

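View pics/t24.png

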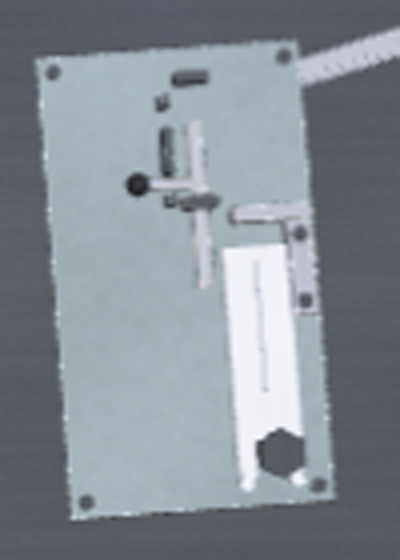

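View pics/t24f.png

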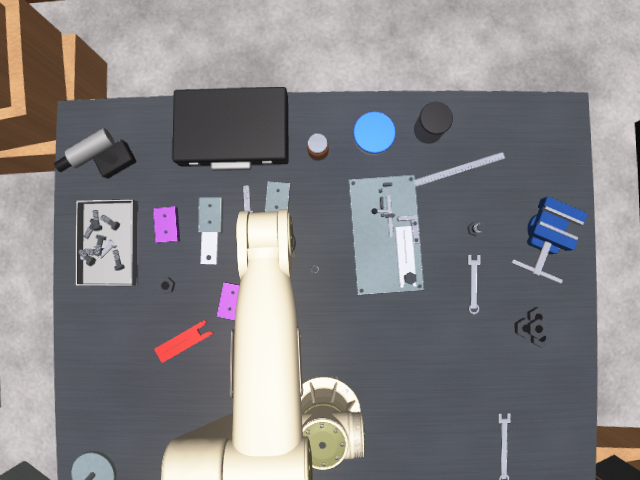

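Run:
```python
from h import *
import pickle
c=pickle.load(open('t24.pkl','rb'));s=cam('side')
j=np.load('jig.npz');O=j['O'];th=float(j['th']);R=np.array([[np.cos(th),-np.sin(th)],[np.sin(th),np.cos(th)]])
g=cv2.cvtColor(c['frame'],cv2.COLOR_RGB2GRAY)
m=np.zeros_like(g);m[222:290,392:418]=(g[222:290,392:418]>205)*255
cs,_=cv2.findContours(m,0,cv2.CHAIN_APPROX_NONE);k=max(cs,key=cv2.contourArea)[:,0,:].astype(float)
P=(onz(c,k,.018)[:,:2]-O)@R
print('jig x',P[:,0].min(),P[:,0].max(),'y',P[:,1].min(),P[:,1].max())
L=P[(P[:,0]>.02)&(P[:,0]<.14)&(P[:,1]>.01)];v=cv2.fitLine(L.astype(np.float32),cv2.DIST_HUBER,0,1e-4,1e-4).ravel();print('left edge ang',np.degrees(np.arctan(v[1]/v[0])),v[2:])
# knob triangulate
def cent(c,box):
    x0,y0,x1,y1=box;g=cv2.cvtColor(c['frame'],cv2.COLOR_RGB2GRAY)[y0:y1,x0:x1];m=(g<70).astype(np.uint8);cs,_=cv2.findContours(m,0,1);(x,y),r=cv2.minEnclosingCircle(max(cs,key=cv2.contourArea));print(x+x0,y+y0,r);return x+x0,y+y0
a=cent(c,(369,206,379,217));b=cent(s,(358,270,374,286))
o1,d1=ray(c,[a]);o2,d2=ray(s,[b]);A=np.c_[d1[0],-d2[0]];t=np.linalg.lstsq(A,o2-o1,rcond=None)[0];p1=o1+t[0]*d1[0];p2=o2+t[1]*d2[0];p=(p1+p2)/2
print('knob',(R.T@(p[:2]-O)).round(4),p[2].round(4),'miss',np.linalg.norm(p1-p2).round(4))
```

```text
jig x -0.02736146917216287 0.15451430867764043 y -0.026806638671037795 0.022215193541358036
left edge ang 0.26245278 [0.07943054 0.02075814]
374.0 211.0 2.2361679077148438
366.5 278.5 3.5356338024139404
knob [0.2038 0.0836] 0.0359 miss 0.0004
```

```bash
python3 -c "
from h import *
st(); print(env.hand_in())"
```

```text
clk 25.125 tcp [0.5028 0.0937 0.1929] jaw 3.92 q [ 0.03  0.2  -0.2   1.16 -0.    1.53] gap 0.0484 F [-0.1 -0.5  0.2]
the job is handed in; nothing more can be done
None
```

The job was done in the order asked and handed in at 25.1 s, with the arm clear of everything. I drew the forked bar out by its fork end, set it on the bench and let go. I then took it by the plain end, hooked the fork onto the post about 50° askew and released it. After that I pushed it round to the side stop, then lifted the bolt handle, slid the bolt out and dropped the handle into the other notch.

My last checks, in the jig's frame:
- **Bar lengthwise:** it runs from x = -27 to +154.5 mm, so the fork is fully home.
- **Bar at the side stop:** its edge is at y ≈ -26.8 mm against a stop face at -26 mm. It last took about 13 N from the fingers there without moving on.
- **Bolt:** the knob is at (204, 84) mm and 36 mm high, which is the dropped position in the out notch.
- **Other things:** the plain bar and most of the others look unmoved by eye in the top view. The arm hid the sleeve mouth and part of the lying bolt, so I did not see those at the end.

One small disagreement: I measured the bar's angle as +0.3°, where contact with the side stop should give about -0.7°. The top camera resolves only about 3 mm per pixel, so I took that as measurement error.

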